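# Square up a glass blank for engraving

### The arm

A 6-joint arm with a two-finger parallel gripper is mounted at the origin on the work surface. World frame = base frame: x ahead of the robot, y to its left, z up, the work surface at z = 0. Lengths are in m, angles in rad, forces in N, time in s.
With the tool pointing down it reaches from about 0.3 to 0.875 m from the base axis. Payload 4.2 kg.
Tool frame: the origin (TCP) lies at the very end of the fingers, on their centre line; the grasp point (between the pads) lies 19 mm behind it (env.grip_depth is the distance from the TCP to the grasp point, in m); y points along the fingers, x is the direction in which the jaws open and shut, and the axes are right-handed (so a half turn about y gives the same grasp; the last joint's range is limited). The gripper opens to 85 mm and grips with 20 to 120 N. Pads are 22 mm wide; open, the fingers measure 114 mm over their backs; the gripper's body (76 mm by 85 mm) begins 54 mm behind the grasp point. The pads swing forward as they close: fully open they stand 13 mm farther back than shut.
Start: joints at [-1.235, 0.32, 1.565, -0, 1.257, -0.02], TCP at [0.2, -0.539, 0.2] pointing down, gripper open.
Joint ranges: [-3.11, 3.11], [-0.84, 2.01], [0.21, 2.61], [-1.34, 4.49], [0.05, 2.63], [-2.56, 2.56]. Speed limits (rad/s): [2.57, 2.57, 3.14, 3.14, 3.14, 3.14].

### API

Orientations are given as a unit quaternion [x, y, z, w].
In Python, from bench import telemetry, capture, camera_params, ticket, silhouettes, mark_of, env gives the robot as it stands.
- The arm moves only by the tool servo_tool, never from a script. Its argument "deltas" is a list of rows, each a list of 3 entries, a list of its own where there are three numbers: the shift along the world's x, y, z in m, then the turn about the world's z in rad, then the opening, from -1 (shut) to 1 (fully open), so that 0 is half open. In form: [[[tx, ty, tz], twist, grip], ...]. A call has 1 to 12 rows; each row is the pose to reach, as a shift and turn from the pose measured when the call began; what a row does not reach only later rows make up. A row lasts 1/12 s, in which the tool goes at most 41.7 mm and 7.16 degrees, less where a joint would pass 70% of its speed; a pose out of reach is approached as far as the arm can. A call with a gripper value outside its range is refused whole. The fingers move at their own pace and stop on an object; the grip force is fixed at half the most. Time passes only in rows, so rows that repeat a pose let the fingers close. It gives the time, the measured TCP pose, the force and the opening at its end, in the units of the state.
- telemetry.state(): the state, without advancing time (a new reading comes with each control period).
- capture(name): name is "scene" or "top" or "wrist"; returns (picture, depth): 400x640x3 uint8, blue, green, red; 400x640 float32, m along the optical axis (not along the pixel's ray), 0 where there is no reading.
- camera_params(name): a dict with "vfov" (degrees; the focal length in pixels is half the picture's height over the tangent of half this angle, whatever the lens; pixels are square), "cx", "cy" (the principal point, pixels), "k1" (the pictures are not rectified: a ray, as slopes to the right and down, at radius r is drawn at 1 + k1 r^2 times it, then the intrinsics apply), "R" (3x3) and "t" (3): a world point X has camera coordinates R X + t. Camera axes: x right, y down, z forward; pixel columns grow to the right and rows downward; lengths in m; the calibration is good to about 2 mm. A picture is of the moment at which its call begins: read the wrist's pose just before it. camera_params takes no time and is no camera call; for the wrist camera it gives the pose at the moment of the call.
- ticket.finish_job(): hands the job in, once; it reports no verdict.
Trained networks look in the newest picture that a camera, given by its name, has taken for a name from the list of things; names that differ only in an ending like _2 or _b are one class to them, and where a whole thing is asked for, a point or a joint stands for the part that bears it (a point fixed in the world has none). Each returns a list of dicts, best first, with "conf" (0 to 1); they miss things now and then, are a little off and sometimes report something else, mostly with a low value. They report only what shows in the picture. A call takes as long as a camera call. They do not tell look-alikes from the thing itself.
- silhouettes(camera, query): "region" (400x640 bool, what is visible of it).
- mark_of(camera, query): "point" ([x, y, z] in m, in world coordinates, good to about 4 mm: a listed point, or the origin of a listed thing).
The state is a dict: "time_s": time; "qpos": joint angles; "joint_velocities": joint speeds; "joint_torque": joint torques, N m; "position": TCP position; "ee_rot": TCP orientation; "wrist_force": force on the tool from outside, world axes, zero at the start; "wrist_torque": the same for the moment, N m; "width": finger opening in m.
Only numpy, scipy, OpenCV 4.12 (cv2) and the standard library are available. Lean on these libraries where they do the work, as an engineer would, in place of code of your own. Each camera call takes 0.05 s, during which the arm holds its last target.

### The job

First raise the hinged light panel by its handle to 45 degrees and leave it standing there to light the work. Then lay the try square on the bench with its stock flush, all along its length, against the front edge face of the glass blank and its blade flat over the glass, the blade's outer edge on the red mark; press it home gently, let go of it, and leave the other things on the bench where they are.

Things in the scene. Friction and masses are not known exactly. Their poses are not given: they have to be found in the camera images.
- light_panel (a joint): Opening angle of the light panel in rad: 0 = lying flat on its base, 0.785 = 45 degrees, up to 1.75. It starts at 0 to 0.15. The hinge is stiff: about 6 N upward at the handle moves it, and it stays where it is left.
- light_handle (a point): Middle of the panel's black handle bar: round, 10 mm thick, parallel to the hinge, 100 mm between its two arms, its axis 42 mm from the panel's front rim so that fingers fit on both sides. At angle 0 it is 36 mm above the bench. Axes: at angle 0, x points level from handle to hinge, y along the bar; they turn with the panel.
- light_hinge (a point): Middle of the light panel's hinge line, at the far edge of its base, 36 mm above the bench, 212 mm from the handle bar. x points level from handle side to hinge, y along the hinge line (left), z up. The panel (aluminium, lamp face below, 168 x 170 x 12 mm) rises from its handle side. The grey base (170 x 170 x 28 mm) is fixed.
- square: Loose try square, 0.3 kg (a push of 2 to 5 N slides it), lying on the bench as it will be used. Origin: centre of the underside of its stock, a blue bar 20 (x) x 120 (y) x 32 mm (z). Blade: aluminium strip 3 mm thick, 17 to 20 mm above the bench, 28 mm wide, at y = 32 to 60 mm, reaching to x = 160 mm. The stock's flush face is the blade side, x = +10 mm; the blade's outer edge is y = +60 mm.
- square_corner (a point): End of the stock's flush face below the blade's outer edge, 8 mm above the bench (at 10, 60, 8 mm in the square); axes as the square.
- square_heel (a point): Other end of the stock's flush face, 120 mm away (at 10, -60, 8 mm in the square); axes as the square.
- blank: Glass blank, 120 (x) x 180 (y) x 15 mm thick, top covered with white masking paper, stuck fast to the bench. Origin: centre of its underside. x points from the front edge (nearest the robot, x = -60 mm) to the back edge, z up. A red line 3 mm wide runs across its top from front to back at y = +45 mm. Brittle: press with less than 30 N.
- blank_mark (a point): Where the red line meets the upper front edge of the glass blank (at -60, 45, 15 mm in the blank); axes as the blank: x into the glass, square to the front edge face, y along the edge.
- tumbler: Bystander: glass tumbler 72 mm wide, 100 mm tall.
- jar: Bystander: amber jar 60 mm wide, 75 mm tall.
- stone: Bystander: green dressing stone 70 x 30 x 20 mm.
- pencil: Bystander: red marking pencil 130 x 9 x 9 mm.
- burr_tray: Bystander: open clear plastic tray 90 x 110 x 30 mm.
- wheel: Bystander: small copper engraving wheel 64 mm wide, 30 mm tall.
Not all that is in view belongs to the job. Leave any yellow look-alike of the square alone.

How it is judged:
By the outcome, as a careful person would: the job done as asked, in the order asked, and still so for the second after the job is handed in, with the robot touching nothing.
It also fails if it takes over 59 s, if anything falls off the work surface, if the arm or the gripper's body presses on something with over 40 N, if the wrist force passes 120 N, or if a joint passes its speed limit or range.

## Working session

There is one attempt and no reset: what is moved stays moved. The work goes in short steps, Python scripts to look and compute and a tool call to move; the robot and the scene stay as the last step left them, time stands still between calls to the robot, and variables do not carry over. Pictures are saved under pics/ and viewed, and the job is handed in when it is done.

Besides the shell and the picture viewer there is one more tool, called after "Request:" as name(argument=value, ...) on one line, values as JSON. servo_tool: Moves the arm, as the interface text tells. Its arguments: {"type":"object","properties":{"deltas":{"type":"array","items":{"type":"array"}}},"required":["deltas"]}

```bash
ls; mkdir -p pics; python3 - <<'E'
from bench import telemetry, capture, camera_params, env
import cv2,numpy as np
print(telemetry.state()); print(env.grip_depth)
for n in ("scene","top"):
    p,d=capture(n); cv2.imwrite(f"pics/{n}0.png",p); np.save(f"pics/{n}0.npy",d)
    c=camera_params(n); print(n,c)
E
```

```text
pics
{'time_s': 0.0, 'qpos': array([-1.23502282e+00,  3.20290487e-01,  1.56566412e+00, -1.52812695e-05,
        1.25742568e+00, -2.00142799e-02]), 'joint_velocities': array([-0.00122231,  0.00079592, -0.00066634,  0.00136947,  0.00039554,
        0.000379  ]), 'joint_torque': array([ 2.94467893e-03, -4.15523028e+01, -2.34161478e+01,  3.91610238e-04,
        7.92216364e-03,  3.22053936e-06]), 'position': array([ 0.20010105, -0.53848816,  0.19958892]), 'ee_rot': array([-0.58022163,  0.40414383, -0.40311457,  0.58095548]), 'wrist_force': array([ 1.04444324,  0.53516283, -0.62206504]), 'wrist_torque': array([-0.00286436, -0.01072631, -0.00558625]), 'width': 0.08590294903887036}
0.0187
scene {'vfov': 49.66698570767187, 'cx': 319.4370367605919, 'cy': 205.45948375122418, 'k1': -0.007260351007815423, 'R': array([[-0.74299875,  0.66925366,  0.00723802],
       [ 0.43328834,  0.48921853, -0.75691905],
       [-0.51011181, -0.55925376, -0.65346857]]), 't': array([ 0.33503629, -0.18649697,  1.50541961])}
top {'vfov': 49.62976719675266, 'cx': 313.4071344442334, 'cy': 195.88392084904032, 'k1': -0.08231321863655192, 'R': array([[ 0.00493637, -0.99988026, -0.01466609],
       [-0.99633068, -0.00366462, -0.0855087 ],
       [ 0.08544472,  0.01503438, -0.99622948]]), 't': array([0.01958663, 0.50234662, 1.05058043])}
```

View pics/scene0.png

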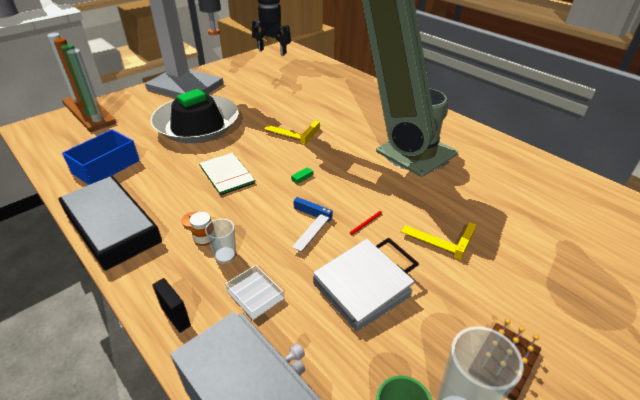

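View pics/top0.png

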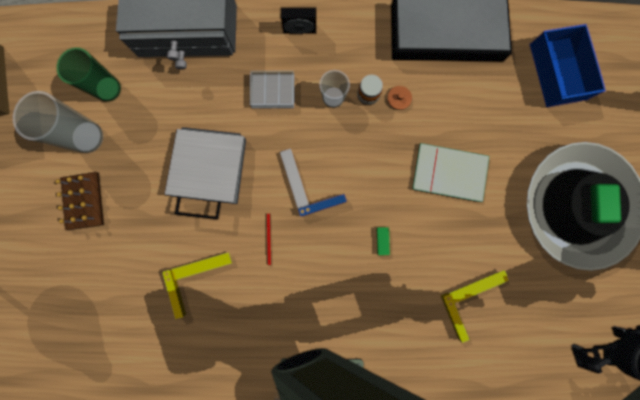

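```bash
cat > h.py <<'E'
import numpy as np, cv2
from scipy.spatial.transform import Rotation as Ro
def K(c):
    f=200/np.tan(np.radians(c['vfov'])/2); return f
def rays(c,uv):
    uv=np.atleast_2d(uv).astype(float); f=K(c)
    d=(uv-[c['cx'],c['cy']])/f; s=d.copy()
    for _ in range(20): s=d/(1+c['k1']*(s**2).sum(1,keepdims=True))
    return np.c_[s,np.ones(len(s))]
def toplane(c,uv,z):
    r=rays(c,uv)@c['R']; o=-c['R'].T@c['t']
    k=(z-o[2])/r[:,2]; return o+r*k[:,None]
def deproj(c,uv,dep):
    r=rays(c,uv)*np.asarray(dep).reshape(-1,1); return (r-c['t'])@c['R']
def proj(c,X):
    X=np.atleast_2d(X)@c['R'].T+c['t']; s=X[:,:2]/X[:,2:]; s=s*(1+c['k1']*(s**2).sum(1,keepdims=True))
    return s*K(c)+[c['cx'],c['cy']]
E
python3 - <<'E'
from bench import mark_of,telemetry
for cam in ("top","scene"):
  for n in ["light_handle","light_hinge","square","square_corner","square_heel","blank","blank_mark"]:
    print(cam,n,[(np_['conf'].__round__(2),[round(float(v),4) for v in np_['point']]) for np_ in mark_of(cam,n)[:3]])
for n in ["tumbler","jar","stone","pencil","burr_tray","wheel"]:
    print(n,[(np_['conf'].__round__(2),[round(float(v),3) for v in np_['point']]) for np_ in mark_of("top",n)[:2]])
print(telemetry.state()['time_s'])
E
```

```text
top light_handle [(0.72, [0.452, 0.303, 0.0597])]
top light_hinge [(0.57, [0.6615, 0.2791, 0.037])]
top square [(0.97, [0.2597, 0.3703, 0.0032]), (0.84, [0.4825, -0.0008, -0.0018]), (0.64, [0.209, -0.3299, -0.0008])]
top square_corner [(0.95, [0.4694, 0.0575, 0.0076]), (0.83, [0.2631, -0.3141, 0.0082]), (0.67, [0.318, 0.3748, 0.0035])]
top square_heel [(0.94, [0.2045, 0.3373, 0.0115]), (0.74, [0.5146, -0.0575, 0.0052]), (0.59, [0.1541, -0.3603, 0.0074])]
top blank [(0.72, [0.5679, -0.3271, -0.0005]), (0.59, [0.3943, 0.1352, 0.0009])]
top blank_mark [(0.56, [0.5143, -0.2708, 0.0134])]
scene light_handle [(0.64, [0.4522, 0.3008, 0.0618])]
scene light_hinge [(0.94, [0.666, 0.2801, 0.0355]), (0.5, [0.4788, -0.0015, 0.0025])]
scene square [(0.96, [0.2604, 0.3675, -0.0029]), (0.83, [0.4776, -0.0009, 0.0012]), (0.67, [0.2092, -0.3217, -0.0023])]
scene square_corner [(0.76, [0.4776, 0.0606, 0.0083]), (0.68, [0.2678, -0.3109, 0.0073]), (0.57, [0.3196, 0.3803, 0.007])]
scene square_heel [(0.84, [0.5097, -0.0537, 0.0081]), (0.64, [0.2067, 0.3431, 0.0118]), (0.58, [0.1564, -0.3591, 0.0052])]
scene blank [(0.61, [0.5647, -0.3258, -0.0001])]
scene blank_mark [(0.96, [0.5139, -0.2695, 0.014])]
tumbler [(0.93, [0.76, -0.027, 0.0])]
jar [(0.71, [0.77, -0.12, 0.001])]
stone [(0.8, [0.389, -0.152, 0.002])]
pencil [(0.68, [0.662, 0.28, 0.039]), (0.68, [0.771, -0.12, 0.001])]
burr_tray [(0.74, [0.469, 0.059, 0.009]), (0.72, [0.777, 0.124, 0.0])]
wheel [(0.86, [0.758, -0.199, 0.001])]
1.1
```

Scene: in the top picture the blue square lies at about (320,200), with the blade running up to (288,150). Two yellow look-alikes are at (195,275) and (475,300). The light panel is at (205,165) with its handle at (197,208). The white blank with the red line is at (450,172). Next I measure these more closely in enlarged crops.

```bash
python3 - <<'E'
import cv2,numpy as np
a=cv2.imread("pics/top0.png")
l=cv2.resize(a[120:225,155:255],None,fx=4,fy=4,interpolation=cv2.INTER_CUBIC)
m=cv2.resize(a[140:225,270:360],None,fx=4,fy=4,interpolation=cv2.INTER_CUBIC)
r=cv2.resize(a[135:215,400:500],None,fx=4,fy=4,interpolation=cv2.INTER_CUBIC)
H=np.zeros((420+340,810,3),np.uint8)
H=np.zeros((600,800,3),np.uint8)
H[:420*600//600,:400]=l[:420]; H[:340,400:760]=m; 
cv2.imwrite("pics/crop1.png",H); cv2.imwrite("pics/crop2.png",r)
E
```

```text
(no output)
```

View pics/crop1.png

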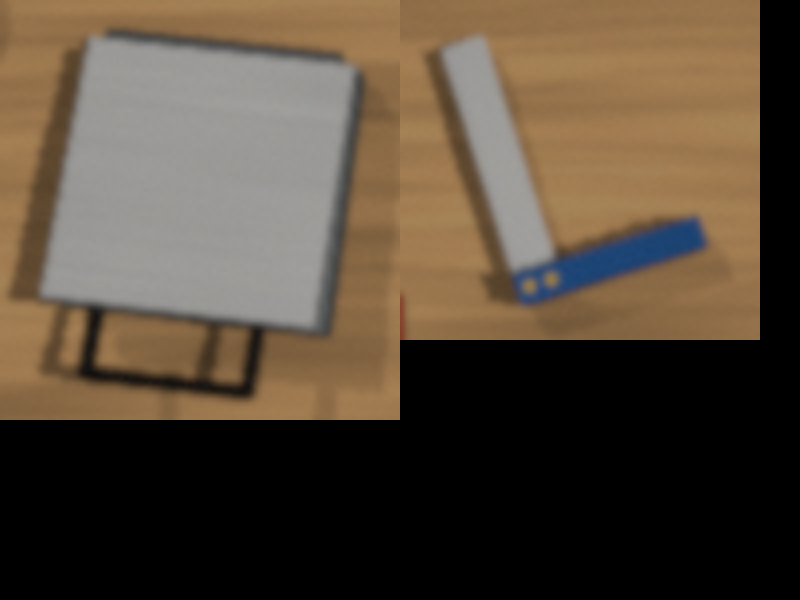

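View pics/crop2.png

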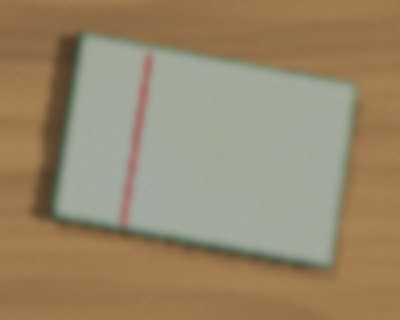

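```bash
python3 - <<'E'
import cv2,numpy as np
from h import *
from bench import camera_params,telemetry
c=camera_params("top"); a=cv2.imread("pics/top0.png"); d=np.load("pics/top0.npy")
hsv=cv2.cvtColor(a,cv2.COLOR_BGR2HSV)
# blue stock
m=((abs(hsv[...,0].astype(int)-108)<12)&(hsv[...,1]>120)).astype(np.uint8)
m[:, :270]=0;m[:,370:]=0;m[:150]=0;m[240:]=0
P=np.argwhere(m)[:,::-1]; print(len(P)); print('stock',cv2.minAreaRect(toplane(c,P,0.032)[:,:2].astype(np.float32)))
# blank white
m=(a.min(2)>120).astype(np.uint8); m[:,:405]=0;m[:,500:]=0;m[:130]=0;m[215:]=0
m=cv2.morphologyEx(m,cv2.MORPH_CLOSE,np.ones((7,7)))
P=np.argwhere(m)[:,::-1]; r=cv2.minAreaRect(toplane(c,P,0.015)[:,:2].astype(np.float32)); print('blank',len(P),r)
# panel plane from depth
ys,xs=np.mgrid[140:190,180:230]; uv=np.c_[xs.ravel(),ys.ravel()]; X=deproj(c,uv,d[ys,xs].ravel())
A=np.c_[X[:,:2],np.ones(len(X))]; co=np.linalg.lstsq(A,X[:,2],rcond=None)[0]; print('panel plane',co, X[:,2].min(),X[:,2].max())
hh=X.mean(0); print(hh, 'slope',np.hypot(*co[:2]),'dir',np.degrees(np.arctan2(co[1],co[0])))
q=telemetry.state()['ee_rot']; print(Ro.from_quat(q).as_matrix())
E
```

```text
275
stock ((0.4799078106880188, 0.0002720467746257782), (0.017080159857869148, 0.11397944390773773), 18.683837890625)
blank 3137 ((0.5646984577178955, -0.32479891180992126), (0.17573165893554688, 0.11581149697303772), 79.75877380371094)
panel plane [-0.34821682 -0.42892373  0.37843169] 0.03986383306335952 1.0898614567728382
[0.57563837 0.28767456 0.05459429] slope 0.5524767152945798 dir -129.07102274895752
[[ 3.48391848e-01  3.46238084e-05  9.37348985e-01]
 [-9.37348981e-01 -8.17027723e-05  3.48391849e-01]
 [ 8.86466633e-05 -9.99999996e-01  3.99001171e-06]]
```

```bash
python3 - <<'E'
import cv2,numpy as np
from h import *
from bench import camera_params,telemetry
c=camera_params("top"); d=np.load("pics/top0.npy")
ys,xs=np.mgrid[135:193,180:232]; uv=np.c_[xs.ravel(),ys.ravel()]; dd=d[ys,xs].ravel()
X=deproj(c,uv,dd); ok=(dd>0)
for _ in range(8):
    A=np.c_[X[:,:2],np.ones(len(X))]; co=np.linalg.lstsq(A[ok],X[ok,2],rcond=None)[0]
    r=X[:,2]-A@co; s=max(0.003,1.5*np.median(abs(r[ok]))); ok=(dd>0)&(abs(r)<3*s) if _ else (dd>0)&(abs(X[:,2]-np.median(X[dd>0,2]))<.03)
print(ok.sum(),s,co,'ang',np.arctan(np.hypot(*co[:2])),'dir',np.degrees(np.arctan2(-co[1],-co[0])))
B=toplane(c,[[178,213.25],[217.5,218]],0.058); print(B,B.mean(0),np.degrees(np.arctan2(*(B[0]-B[1])[1::-1])))
# bl corners of panel in depth near bar
P=toplane(c,[[155+92/4,120+38/4],[155+358/4,120+70/4]],0.045);print('far edge',P,np.degrees(np.arctan2(*(P[0]-P[1])[1::-1])))
P=toplane(c,[[155+42/4,120+298/4],[155+330/4,120+330/4]],0.060);print('near edge',P,np.degrees(np.arctan2(*(P[0]-P[1])[1::-1])))
# red mark, line ends
P=toplane(c,[[400+123/4,135+225/4],[400+150/4,135+52/4]],0.015);print('mark',P,np.degrees(np.arctan2(*(P[1]-P[0])[1::-1])))
P=toplane(c,[[400+53/4,135+215/4],[400+332/4,135+265/4]],0.015);print('front edge',P,np.degrees(np.arctan2(*(P[0]-P[1])[1::-1]))-90)
E
```

```text
3008 0.003 [-0.11563053  0.01282658  0.11503026] ang 0.11581910151276043 dir -6.329789514273307
[[0.4557994  0.34838224 0.058     ]
 [0.44497115 0.25135226 0.058     ]] [0.45038527 0.29986725 0.058     ] 83.6323113270628
far edge [[0.66522111 0.36003928 0.045     ]
 [0.64425349 0.19219701 0.045     ]] 82.87923960835418
near edge [[0.5010197  0.38014488 0.06      ]
 [0.4823683  0.20322526 0.06      ]] 83.9819341511439
mark [[ 0.51554576 -0.2717193   0.015     ]
 [ 0.625463   -0.29125149  0.015     ]] -10.07622748025094
front edge [[ 0.52165136 -0.22774685  0.015     ]
 [ 0.49087728 -0.40391168  0.015     ]] -9.908961940216273
```

Request:
servo_tool(deltas=[[[0.04,0.04,0.01],0.12,-0.3],[[0.07,0.08,0.02],0.24,-0.3],[[0.1,0.12,0.03],0.36,-0.3],[[0.13,0.16,0.03],0.48,-0.3],[[0.16,0.2,0.03],0.6,-0.3],[[0.18,0.24,0.03],0.72,-0.3],[[0.2,0.28,0.03],0.84,-0.3],[[0.2,0.32,0.03],0.96,-0.3],[[0.2,0.36,0.03],1.08,-0.3],[[0.2,0.4,0.03],1.103,-0.3],[[0.2,0.44,0.03],1.103,-0.3],[[0.2,0.48,0.03],1.103,-0.3]])

```text
time_s: 2.1
position: [0.3991, -0.1003, 0.2306]
ee_rot: [0.706, -0.039, 0.04, -0.706]
wrist_force: [0.5, 0.5, -0.5]
width: 0.0303
```

Request:
servo_tool(deltas=[[[0.005,0.04,0.0],0,-0.3],[[0.01,0.08,0.0],0,-0.3],[[0.015,0.12,0.0],0,-0.3],[[0.02,0.16,0.0],0,-0.3],[[0.025,0.2,0.0],0,-0.3],[[0.03,0.24,0.0],0,-0.3],[[0.035,0.28,0.0],0,-0.3],[[0.04,0.32,0.0],0,-0.3],[[0.045,0.36,0.0],0,-0.3],[[0.052,0.4,-0.02],0,-0.3],[[0.052,0.4,-0.05],0,-0.3],[[0.052,0.4,-0.06],0,-0.3]])

```text
time_s: 3.1
position: [0.4491, 0.3006, 0.1666]
ee_rot: [0.707, -0.04, 0.037, -0.705]
wrist_force: [-1.2, 0.2, -0.5]
width: 0.0303
```

```bash
cat > look.py <<'E'
import sys,cv2,numpy as np
from bench import telemetry,capture,camera_params
from h import *
cam,name=sys.argv[1:3]
s=telemetry.state(); c=camera_params(cam); p,d=capture(cam); cv2.imwrite(f"pics/{name}.png",p); np.savez(f"pics/{name}.npz",d=d,**c)
R=Ro.from_quat(s['ee_rot']).as_matrix()
print(s['time_s'],s['position'].round(4),'yaw',np.degrees(np.arctan2(R[1,0],R[0,0])).round(2),'down',R[:,1].round(4),'F',s['wrist_force'].round(1),'w',round(s['width'],4),'q',s['qpos'].round(2))
E
python3 look.py wrist w1
```

```text
3.1 [0.4491 0.3006 0.1666] yaw -6.25 down [-0.0046 -0.0034 -1.    ] F [-1.2  0.2 -0.5] w 0.0303 q [ 0.57  0.29  1.69 -0.    1.16  0.68]
```

View pics/w1.png

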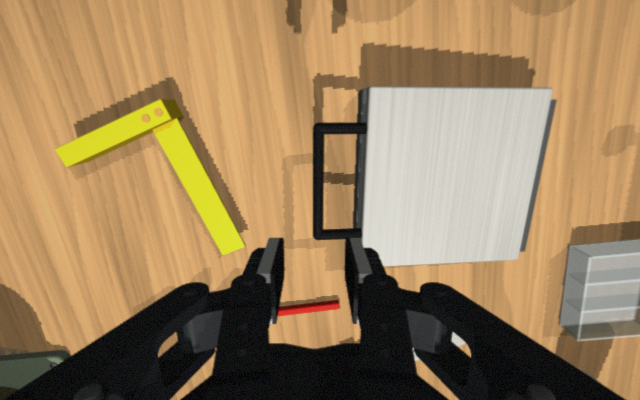

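The wrist picture shows the bar at column 319, rows 126–237, parallel to the pads, with the fingers at columns 270 and 355. Next I compute its position.

```bash
python3 - <<'E'
import numpy as np
from h import *
c=dict(np.load("pics/w1.npz"))
a=cv2.imread("pics/w1.png").max(2)
U=[]
for r in range(140,232,8):
    row=a[r,305:345]; ix=np.where(row<60)[0]+305; ix=ix[ix<335]
    U.append([ix.mean(),r]); 
U=np.array(U);print(U[[0,-1]])
for z in (.0605,):
    P=toplane(c,U,z); print(P[0],P[-1]); f=np.polyfit(P[:,1],P[:,0],1); print('yaw',-np.degrees(np.arctan(f[0])))
    E=toplane(c,[[319,127],[319,238]],z); print(E,E.mean(0))
print(c['d'][160:220:20,316:322])
print(toplane(c,[[318,300]],.05))
E
```

```text
[[318.  140. ]
 [317.5 228. ]]
[0.45765646 0.34195432 0.0605    ] [0.44842441 0.2597799  0.0605    ]
yaw -6.425446247225415
[[0.45969683 0.35293224 0.0605    ]
 [0.44876042 0.24939896 0.0605    ]] [0.45422863 0.3011656  0.0605    ]
[[0.2761402  0.27867913 0.27598763 0.27636692 0.27810448 0.27728269]
 [0.28264496 0.28247637 0.28140172 0.2824229  0.28250918 0.2825635 ]
 [0.28804862 0.28792036 0.28808525 0.28843853 0.28696635 0.28754428]]
[[0.43989672 0.17434379 0.05      ]]
```

Request:
servo_tool(deltas=[[[0.003,0,-0.03],0,-0.3],[[0.003,0,-0.06],0,-0.3],[[0.003,0,-0.085],0,-0.3],[[0.003,0,-0.105],0,-0.3],[[0.003,0,-0.117],0,-0.3],[[0.003,0,-0.117],0,-0.3]])

```text
time_s: 3.65
position: [0.4502, 0.2965, 0.0476]
ee_rot: [0.709, -0.043, 0.036, -0.703]
wrist_force: [-0.1, -0.4, 0.6]
width: 0.0301
```

Request:
servo_tool(deltas=[[[0,0,0],0,-0.6],[[0,0,0],0,-0.8],[[0,0,0],0,-1],[[0,0,0],0,-1],[[0,0,0],0,-1],[[0,0,0],0,-1]])

```text
time_s: 4.15
position: [0.4504, 0.2967, 0.0482]
ee_rot: [0.709, -0.043, 0.036, -0.703]
wrist_force: [-0.2, 1.9, -0.1]
width: -0.0002
```

```bash
python3 look.py wrist w2
```

```text
4.15 [0.4504 0.2967 0.0482] yaw -6.42 down [-0.01   -0.0076 -0.9999] F [-0.2  1.9 -0.1] w -0.0002 q [ 0.56  0.41  1.85 -0.    0.89  0.67]
```

View pics/w2.png

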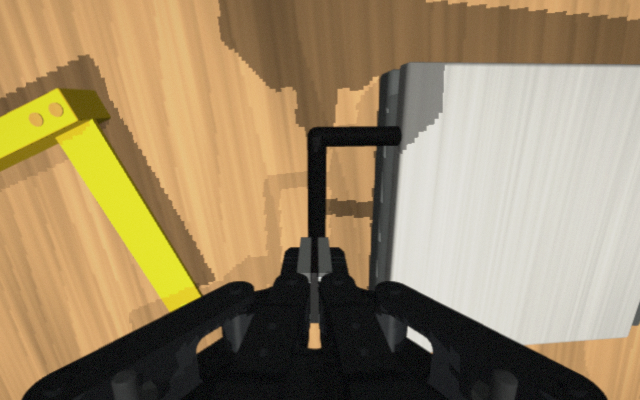

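```bash
python3 - <<'E'
import numpy as np
from h import *
for n,reg in (("w1",[[319,y] for y in range(140,230,5)]),("w2",[[316,y] for y in range(150,230,5)])):
    c=dict(np.load(f"pics/{n}.npz")); uv=np.array(reg); X=deproj(c,uv,c['d'][uv[:,1],uv[:,0]]); print(n,np.median(X,0),X[:,2].round(4))
for n,(u0,u1,v0,v1) in (("w1",(380,500,100,240)),("w2",(450,630,80,300))):
    c=dict(np.load(f"pics/{n}.npz")); ys,xs=np.mgrid[v0:v1:4,u0:u1:4]; X=deproj(c,np.c_[xs.ravel(),ys.ravel()],c['d'][ys,xs].ravel())
    ok=abs(X[:,2]-np.median(X[:,2]))<.03
    for _ in range(6):
        A=np.c_[X[:,:2],np.ones(len(X))]; co=np.linalg.lstsq(A[ok],X[ok,2],rcond=None)[0]; r=X[:,2]-A@co; ok=abs(r)<.005
    print(n,ok.sum(),co,np.arctan(np.hypot(*co[:2])),co@[.4525,.301,1]-.006)
# tip location w2
c=dict(np.load("pics/w2.npz")); print(c['d'][230:300:10,305:330:6])
print(proj(c,[[0.4504,0.2967,0.0482]]))
E
```

```text
w1 [0.45456103 0.3047931  0.06486621] [0.0653 0.0661 0.0638 0.0654 0.0656 0.065  0.0658 0.0647 0.0646 0.0646
 0.0647 0.0653 0.0639 0.0646 0.0643 0.0652 0.0653 0.0646]
w2 [0.45576979 0.32729784 0.06484371] [0.065  0.0639 0.0655 0.0659 0.0636 0.0645 0.065  0.0653 0.065  0.0652
 0.0645 0.0641 0.0653 0.0647 0.0646 0.0644]
w1 1047 [-0.11027937  0.01288143  0.11206772] 0.11057624919948193 0.06004361469322463
w2 2467 [-0.10998897  0.01366427  0.11160254] 0.11038397609385454 0.05994547697124985
[[0.23797566 0.16977742 0.1690923  0.16968758 0.23804472]
 [0.1452459  0.14518724 0.14688922 0.1458982  0.24120273]
 [0.13652396 0.13606258 0.13601814 0.13450937 0.13693306]
 [0.12673879 0.12628855 0.1262565  0.12652826 0.12736517]
 [0.1201372  0.11919834 0.11907946 0.11890107 0.11867229]
 [0.1117226  0.11780583 0.11724655 0.11039682 0.11021244]
 [0.10435869 0.1188632  0.11915094 0.10477083 0.10535471]]
[[312.74960455 230.91735409]]
```

```bash
python3 - <<'E'
import numpy as np
from h import *
c=dict(np.load("pics/w2.npz"))
for v in (234,237,240,245,250,260,270): 
    X=deproj(c,[[305,v],[316,v],[325,v]],c['d'][v,[305,316,325]]); print(v,X.round(4).tolist())
a=cv2.imread("pics/w2.png"); cv2.imwrite("pics/w2c.png",cv2.resize(a[200:350,240:390],None,fx=4,fy=4,interpolation=cv2.INTER_CUBIC))
E
python3 look.py scene s2
```

```text
234 [[0.4415, 0.2753, 0.0008], [0.453, 0.302, 0.0657], [0.4576, 0.2996, 0.0613]]
237 [[0.4484, 0.3083, 0.0829], [0.4536, 0.3077, 0.0828], [0.4579, 0.3075, 0.0832]]
240 [[0.4487, 0.309, 0.0877], [0.4536, 0.3079, 0.0866], [0.4578, 0.3077, 0.0872]]
245 [[0.4488, 0.3088, 0.0928], [0.4536, 0.3079, 0.0919], [0.4577, 0.3078, 0.0927]]
250 [[0.4489, 0.3084, 0.097], [0.4537, 0.3078, 0.0969], [0.4576, 0.308, 0.098]]
260 [[0.4493, 0.3089, 0.1071], [0.4537, 0.3078, 0.106], [0.4573, 0.3079, 0.1069]]
270 [[0.4495, 0.3083, 0.1141], [0.4538, 0.3085, 0.1151], [0.4571, 0.3076, 0.1142]]
4.2 [0.4503 0.2967 0.048 ] yaw -6.42 down [-0.0104 -0.0079 -0.9999] F [-0.5  0.1  0.1] w 0.0001 q [ 0.56  0.41  1.85 -0.    0.89  0.67]
```

View pics/w2c.png

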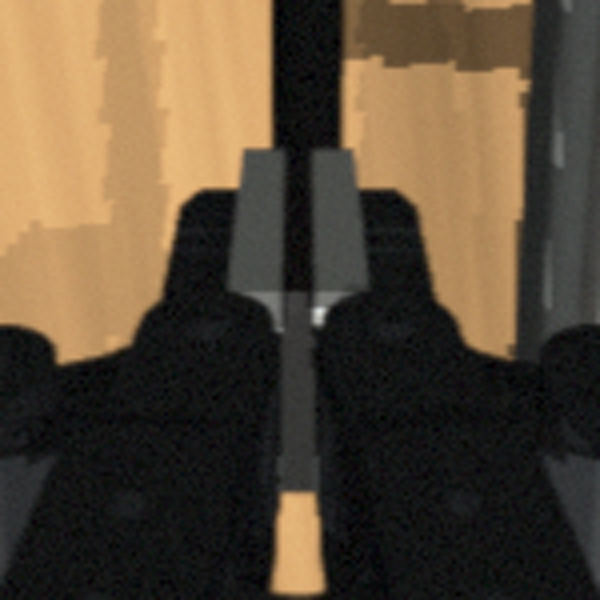

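```bash
python3 - <<'E'
import cv2
a=cv2.imread("pics/s2.png"); cv2.imwrite("pics/s2c.png",cv2.resize(a[150:330,300:500],None,fx=3,fy=3,interpolation=cv2.INTER_CUBIC))
E
```

```text
(no output)
```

View pics/s2c.png

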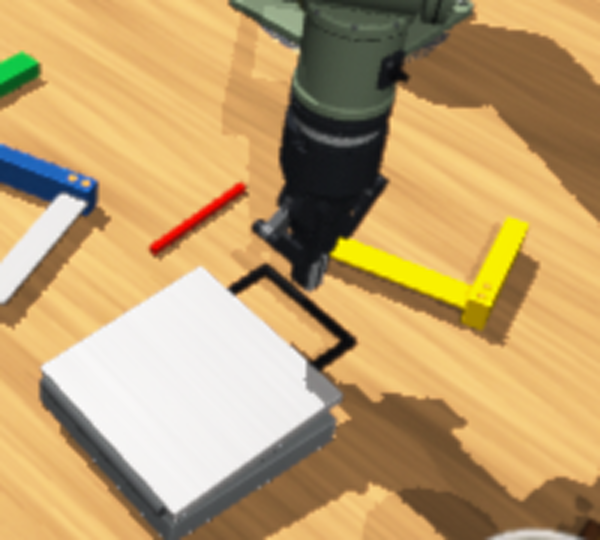

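```bash
python3 - <<'E'
import numpy as np
from h import *
c=dict(np.load("pics/s2.npz"))
for z in (.0482,.06,.08,.1): print(z,(proj(c,[[0.4504,0.2967,z],[.4535,.297,z]])-[300,150])*3)
for v in range(236,250,2): print(v,deproj(c,[[u,v] for u in (400,403,406)],c['d'][v,[400,403,406]]).round(3).tolist())
E
```

```text
0.0482 [[297.88690494 307.40740518]
 [295.7451967  309.4307466 ]]
0.06 [[299.71782369 297.61062879]
 [297.56369621 299.63255904]]
0.08 [[302.88162982 280.67903215]
 [300.7061455  282.69796799]]
0.1 [[306.12403362 263.32301821]
 [303.92679789 265.33815407]]
236 [[0.48, 0.309, 0.135], [0.465, 0.308, 0.124], [0.457, 0.311, 0.121]]
238 [[0.478, 0.309, 0.127], [0.458, 0.305, 0.11], [0.453, 0.309, 0.11]]
240 [[0.463, 0.3, 0.103], [0.457, 0.304, 0.102], [0.45, 0.309, 0.101]]
242 [[0.465, 0.303, 0.1], [0.458, 0.306, 0.098], [0.45, 0.309, 0.095]]
244 [[0.463, 0.302, 0.091], [0.457, 0.307, 0.091], [0.448, 0.31, 0.087]]
246 [[0.389, 0.256, -0.003], [0.458, 0.309, 0.086], [0.38, 0.269, 0.001]]
248 [[0.452, 0.297, 0.066], [0.39, 0.267, -0.001], [0.384, 0.272, -0.001]]
```

```bash
python3 - <<'E'
import numpy as np
from h import *
from bench import camera_params,telemetry
for n,p in (("w1",[0.4491,0.3006,0.1666]),("w2",[0.4504,0.2967,0.0482])):
    c=dict(np.load(f"pics/{n}.npz")); o=-c['R'].T@c['t']; print(n,o,(o-p).round(4),c['R'].round(3).tolist(),c['vfov'])
c=dict(np.load("pics/w1.npz"))
# pads in w1
for u,v in ((277,243),(277,250),(352,243),(352,250),(277,240),(352,240),(274,260),(357,260)):
    print(u,v,deproj(c,[[u,v]],c['d'][v,u]).round(4))
E
```

```text
w1 [0.45815402 0.37144514 0.34008488] [0.0091 0.0708 0.1735] [[0.994, -0.109, -0.003], [-0.104, -0.954, 0.281], [-0.033, -0.279, -0.96]] 64.73151602909637
w2 [0.46058426 0.36822802 0.22131511] [0.0102 0.0715 0.1731] [[0.994, -0.112, -0.007], [-0.106, -0.953, 0.286], [-0.039, -0.283, -0.958]] 64.73151602909637
277 243 [[0.4347 0.3141 0.2095]]
277 250 [[0.4355 0.3138 0.2163]]
352 243 [[0.4684 0.3096 0.2077]]
352 250 [[0.4676 0.3097 0.2151]]
277 240 [[0.4342 0.3138 0.2056]]
352 240 [[0.4686 0.3104 0.2064]]
274 260 [[0.4351 0.3133 0.2244]]
357 260 [[0.4684 0.3104 0.2257]]
```

The picture shows the shut fingertips ending about 33 mm above the reported TCP. The wrist and scene cameras agree on this, and the fingers closed above the bar. I'll open, go about 32 mm lower and grip again.

Request:
servo_tool(deltas=[[[0,0,0],0,-0.3],[[0,0,0],0,-0.3],[[0,0,0],0,-0.3],[[0,0,0],0,-0.3],[[0,0.002,-0.01],0,-0.3],[[0,0.003,-0.02],0,-0.3],[[0,0.003,-0.03],0,-0.3],[[0,0.003,-0.034],0,-0.3],[[0,0.003,-0.034],0,-0.3]])

```text
time_s: 5.0
position: [0.449, 0.2989, 0.012]
ee_rot: [0.71, -0.044, 0.035, -0.702]
wrist_force: [0.7, -0.2, -0.0]
width: 0.0301
```

Request:
servo_tool(deltas=[[[0,0,0],0,-0.6],[[0,0,0],0,-0.8],[[0,0,0],0,-1],[[0,0,0],0,-1],[[0,0,0],0,-1],[[0,0,0],0,-1]])

```text
time_s: 5.5
position: [0.4515, 0.2987, 0.012]
ee_rot: [0.71, -0.042, 0.036, -0.702]
wrist_force: [6.8, -2.2, -5.2]
width: 0.0077
```

```bash
python3 look.py wrist w3
```

```text
5.5 [0.4515 0.2987 0.012 ] yaw -6.36 down [-0.0092 -0.01   -0.9999] F [ 6.8 -2.2 -5.2] w 0.0077 q [ 0.57  0.46  1.88 -0.    0.81  0.68]
```

View pics/w3.png

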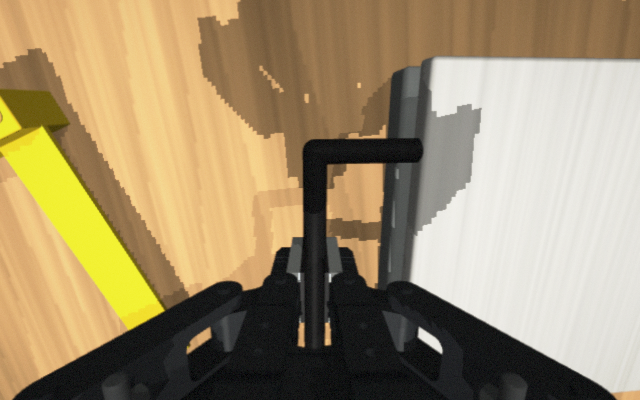

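Request:
servo_tool(deltas=[[[0.0015,0,0.0105],0,-1],[[0.0034,-0.0004,0.021],0,-1],[[0.006,-0.0007,0.031],0,-1],[[0.009,-0.001,0.0415],0,-1],[[0.0124,-0.0014,0.0515],0,-1],[[0.0164,-0.0018,0.061],0,-1],[[0.021,-0.0023,0.071],0,-1],[[0.0258,-0.0029,0.08],0,-1],[[0.0312,-0.0035,0.089],0,-1],[[0.037,-0.0041,0.098],0,-1],[[0.0433,-0.0048,0.1065],0,-1],[[0.05,-0.0056,0.115],0,-1]])

```text
time_s: 6.55
position: [0.5, 0.293, 0.1275]
ee_rot: [0.71, -0.044, 0.035, -0.702]
wrist_force: [-3.5, 3.8, -7.9]
width: 0.0083
```

```bash
cat > panel.py <<'E'
import sys,numpy as np
from h import *
from bench import silhouettes
n,cam=sys.argv[1:3]
c=dict(np.load(f"pics/{n}.npz"))
def fit(m):
    ys,xs=np.where(m&(c['d']>0)); X=deproj(c,np.c_[xs,ys],c['d'][ys,xs])
    # keep away from base/bench, RANSAC on panel extents
    H=np.array([.664,.2797]); u=np.array([.9938,-.1114])
    s=(H-X[:,:2])@u; z=X[:,2]-.036; lat=(X[:,:2]-H)@[.1114,.9938]
    k=(s>-.02)&(s<.2)&(abs(lat)<.08)&(z>.01)
    X=X[k];s=s[k];z=z[k]
    best=None
    rng=np.random.default_rng(0)
    for _ in range(400):
        i,j=rng.integers(len(s),size=2)
        if abs(s[i]-s[j])<.05: continue
        m_=(z[i]-z[j])/(s[i]-s[j]); b=z[i]-m_*s[i]; r=abs(z-m_*s-b)/np.hypot(1,m_); cnt=(r<.003).sum()
        if best is None or cnt>best[0]: best=(cnt,r<.003)
    ok=best[1]; X=X[ok]; cen=X.mean(0); n_=np.linalg.svd(X-cen,full_matrices=False)[2][2]; n_*=np.sign(n_[2])
    print(len(s),ok.sum(),'angle',np.arccos(n_[2]),'dir',np.degrees(np.arctan2(n_[1],n_[0])),'offset',(s[ok].mean(),z[ok].mean()))
fit(silhouettes(cam,"light_panel")[0]['region'])
E
python3 look.py scene s3; python3 panel.py s3 scene; python3 look.py top t3; python3 panel.py t3 top
```

```text
6.55 [0.5    0.293  0.1275] yaw -6.37 down [-0.0135 -0.0102 -0.9999] F [-3.5  3.8 -7.9] w 0.0083 q [ 0.51  0.39  1.65 -0.    1.12  0.62]
4659 4364 angle 0.7001796636617061 dir -6.541261691612804 offset (np.float64(0.07141739891519631), np.float64(0.06519130325990255))
6.65 [0.5016 0.293  0.1294] yaw -6.38 down [-0.0098 -0.0096 -0.9999] F [-5.1 -0.3  4.8] w 0.0079 q [ 0.51  0.39  1.65 -0.    1.12  0.62]
2776 2645 angle 0.712456115257721 dir -6.698689052169778 offset (np.float64(0.06873459195042195), np.float64(0.06432060119731667))
```

View pics/s3.png

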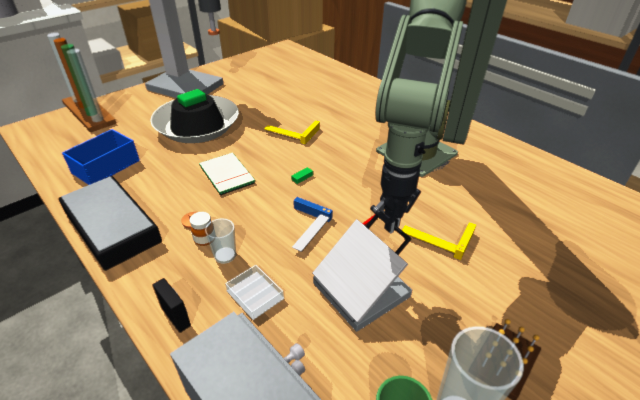

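Request:
servo_tool(deltas=[[[0.0045,-0.0005,0.0055],0,-1],[[0.0095,-0.001,0.0105],0,-1],[[0.0095,-0.001,0.0105],0,-1],[[0.0095,-0.001,0.0105],0,-1]])

```text
time_s: 7.08
position: [0.5127, 0.2918, 0.1414]
ee_rot: [0.709, -0.041, 0.037, -0.703]
wrist_force: [1.2, 0.3, 1.0]
width: 0.0077
```

```bash
python3 look.py scene s4; python3 panel.py s4 scene; python3 look.py top t4; python3 panel.py t4 top;python3 look.py wrist w4; python3 panel.py w4 wrist
```

```text
7.0833 [0.5127 0.2918 0.1414] yaw -6.38 down [-0.0059 -0.0093 -0.9999] F [1.2 0.3 1. ] w 0.0077 q [ 0.5   0.39  1.61 -0.01  1.15  0.61]
4685 4412 angle 0.7848854124609299 dir -6.4228534309200125 offset (np.float64(0.0660176008152877), np.float64(0.07130143357308111))
7.1833 [0.5126 0.2918 0.1413] yaw -6.37 down [-0.0054 -0.0092 -0.9999] F [ 0.5 -0.7  2.1] w 0.0079 q [ 0.5   0.39  1.61 -0.01  1.15  0.61]
2501 2385 angle 0.7869937302966987 dir -6.792091795137179 offset (np.float64(0.06365177346775035), np.float64(0.0690428580081408))
7.2833 [0.5123 0.2918 0.141 ] yaw -6.36 down [-0.0058 -0.0092 -0.9999] F [ 2.2 -2.   0.4] w 0.0074 q [ 0.5   0.39  1.61 -0.01  1.15  0.61]
29947 27882 angle 0.7713681355419416 dir -6.661190805344042 offset (np.float64(0.08816206038485182), np.float64(0.09521963336568877))
```

View pics/w4.png

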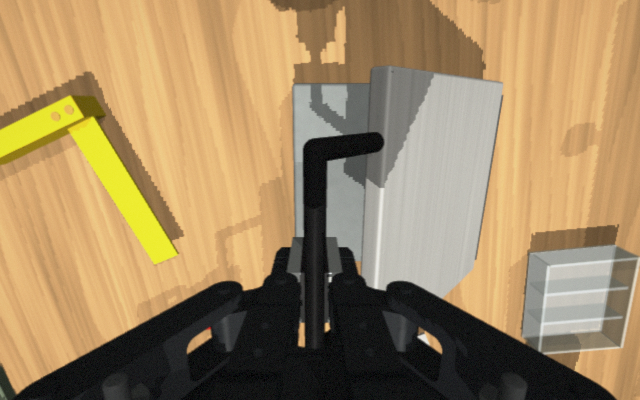

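Request:
servo_tool(deltas=[[[0,0,0],0,-0.65],[[0,0,0],0,-0.65],[[0,0,0],0,-0.65],[[0,0,0],0,-0.65],[[0,0,0.008],0,-0.65],[[0,0,0.016],0,-0.65],[[-0.001,0,0.024],0,-0.65],[[-0.002,0,0.034],0,-0.65],[[-0.01,0,0.05],0,-0.65],[[-0.03,-0.01,0.07],0,-0.65],[[-0.05,-0.03,0.08],0,-0.65],[[-0.06,-0.06,0.08],0.1,-0.3]])

```text
time_s: 8.38
position: [0.4517, 0.2334, 0.2242]
ee_rot: [0.709, -0.003, 0.002, -0.705]
wrist_force: [0.6, -1.0, 0.1]
width: 0.0258
```

```bash
python3 look.py scene s5; python3 panel.py s5 scene; python3 look.py top t5; python3 panel.py t5 top;python3 look.py wrist w5; python3 panel.py w5 wrist
```

```text
8.3833 [0.4517 0.2334 0.2242] yaw -0.38 down [-8.0e-04 -6.3e-03 -1.0e+00] F [ 0.6 -1.   0.1] w 0.0258 q [ 0.46  0.2   1.67 -0.01  1.28  0.47]
4810 4504 angle 0.7799022234841438 dir -6.507417141291928 offset (np.float64(0.06790427924309918), np.float64(0.07248164755117883))
8.4833 [0.4503 0.2293 0.2228] yaw -0.63 down [-0.0042 -0.0105 -0.9999] F [-0.1  0.3 -0.1] w 0.0299 q [ 0.45  0.2   1.67 -0.01  1.28  0.47]
2709 2613 angle 0.7838811099189019 dir -6.735068045176962 offset (np.float64(0.0649891866622002), np.float64(0.06992882387577784))
8.5833 [0.4521 0.2318 0.2219] yaw -0.74 down [-0.0037 -0.0086 -1.    ] F [ 0.1  0.2 -0.4] w 0.03 q [ 0.46  0.2   1.67 -0.01  1.27  0.47]
18890 16947 angle 0.7671544464939662 dir -6.344058452276152 offset (np.float64(0.0888922172525418), np.float64(0.09546285904314643))
```

View pics/s5.png

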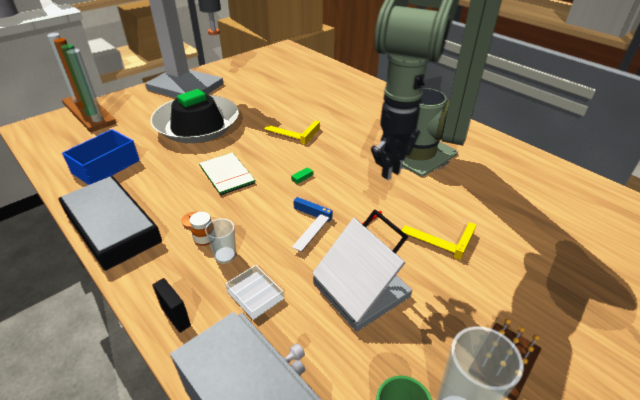

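The panel stands at about 45° (0.77–0.784 rad by three views). The blue square is at scene (313,210) and the yellow ones at (290,132) and (440,240). The blue one fits the description of a blue stock and aluminium blade. Next I hover over it.

Request:
servo_tool(deltas=[[[0.005,-0.04,0],0.1,0],[[0.01,-0.08,0],0.2,0],[[0.015,-0.12,0],0.3,0],[[0.02,-0.16,0],0.34,0],[[0.025,-0.2,-0.02],0.34,0],[[0.028,-0.235,-0.05],0.34,0],[[0.028,-0.235,-0.08],0.34,0],[[0.028,-0.235,-0.1],0.34,0],[[0.028,-0.235,-0.1],0.34,0]])

```text
time_s: 9.43
position: [0.4778, -0.0029, 0.1167]
ee_rot: [0.7, 0.11, -0.12, -0.695]
wrist_force: [-0.6, 0.7, 0.1]
width: 0.0426
```

```bash
python3 look.py wrist w6
```

```text
9.4333 [ 0.4778 -0.0029  0.1167] yaw 18.71 down [-0.0114 -0.0098 -0.9999] F [-0.6  0.7  0.1] w 0.0426 q [-0.02  0.25  1.9  -0.01  1.01 -0.34]
```

View pics/w6.png

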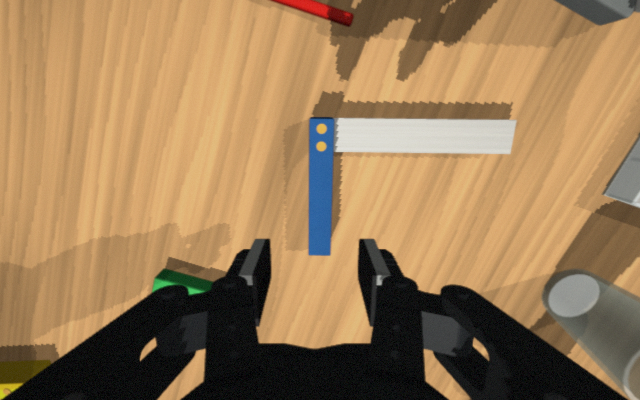

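This is the blue square: stock at columns 309–334, rows 117–255, blade to (513,135). The jaws sit symmetrically about column 315. Next I measure the offsets.

```bash
cat > sq.py <<'E'
import sys,numpy as np
from h import *
def stock(n,z=.032,roi=None):
    c=dict(np.load(f"pics/{n}.npz")); a=cv2.imread(f"pics/{n}.png"); h=cv2.cvtColor(a,cv2.COLOR_BGR2HSV)
    m=((abs(h[...,0].astype(int)-108)<14)&(h[...,1]>130)&(h[...,2]>50)).astype(np.uint8)
    if roi: 
        q=np.zeros_like(m); q[roi[2]:roi[3],roi[0]:roi[1]]=1; m&=q
    m=cv2.morphologyEx(m,cv2.MORPH_CLOSE,np.ones((5,5)))
    k,l,st,_=cv2.connectedComponentsWithStats(m); i=1+np.argmax(st[1:,4])
    P=np.argwhere(l==i)[:,::-1]; X=toplane(c,P,z); r=cv2.minAreaRect(X[:,:2].astype(np.float32)); return r,st[i],X
if __name__=="__main__":
    roi=[int(v) for v in sys.argv[3:7]] if len(sys.argv)>3 else None
    r,st,X=stock(sys.argv[1],float(sys.argv[2]),roi); print(r,st); print(cv2.boxPoints(r))
E
python3 sq.py w6 0.032; python3 - <<'E'
from h import *
c=dict(np.load("pics/w6.npz"))
for u,v in ((262,242),(262,250),(371,242),(371,250),(264,239),(368,239)):
    print(u,v,deproj(c,[[u,v]],c['d'][v,u]).round(4))
print(proj(c,[[.4778,-.0029,z] for z in (.1167,.15,.157)]))
E
```

```text
((0.48199188709259033, 0.00020289048552513123), (0.01862388290464878, 0.11903563886880875), 17.90376091003418) [ 309  118   25  137 2814]
[[ 0.45483395  0.05397584]
 [ 0.49142778 -0.0592954 ]
 [ 0.5091498  -0.05357006]
 [ 0.472556    0.05970118]]
262 242 [[0.453  0.0006 0.1581]]
262 250 [[0.4543 0.0008 0.1658]]
371 242 [[0.5004 0.0161 0.1564]]
371 250 [[0.4989 0.0159 0.1654]]
264 239 [[0.4533 0.0006 0.1546]]
368 239 [[0.4996 0.0158 0.1529]]
[[312.68785019 230.38233997]
 [311.55696805 256.44700164]
 [311.25701016 263.36046704]]
```

Request:
servo_tool(deltas=[[[0.004,-0.003,-0.03],-0.01,0],[[0.004,-0.003,-0.06],-0.014,0],[[0.004,-0.003,-0.09],-0.014,0],[[0.004,-0.003,-0.11],-0.014,0],[[0.004,-0.003,-0.125],-0.014,0],[[0.004,-0.003,-0.134],-0.014,0],[[0.004,-0.003,-0.134],-0.014,0]])

```text
time_s: 10.07
position: [0.4842, -0.0047, -0.0153]
ee_rot: [0.701, 0.108, -0.114, -0.695]
wrist_force: [0.2, 0.1, 0.7]
width: 0.0427
```

```bash
python3 look.py wrist w7;  python3 sq.py w7 0.032; python3 - <<'E'
from h import *
c=dict(np.load("pics/w7.npz"))
for u in (262,264,368,371):
  for v in (234,236,239,242,250):
    print(u,v,deproj(c,[[u,v]],c['d'][v,u]).round(4))
E
```

```text
10.0667 [ 0.4842 -0.0047 -0.0153] yaw 18.04 down [-0.0077 -0.0097 -0.9999] F [0.2 0.1 0.7] w 0.0427 q [-0.03  0.43  2.04 -0.02  0.67 -0.33]
((0.4796622097492218, 0.006032265722751617), (0.019229115918278694, 0.10794287174940109), 18.10637664794922) [ 284  120   49  230 9337]
[[ 0.45375037  0.05434307]
 [ 0.48729712 -0.0482546 ]
 [ 0.50557405 -0.04227854]
 [ 0.4720273   0.06031913]]
262 234 [[ 4.571e-01 -9.100e-03  2.000e-04]]
262 236 [[ 0.4574 -0.0108 -0.0008]]
262 239 [[ 0.4588 -0.0011  0.0229]]
262 242 [[ 0.4593 -0.0011  0.0257]]
262 250 [[ 4.606e-01 -4.000e-04  3.450e-02]]
264 234 [[ 4.581e-01 -8.800e-03  2.000e-04]]
264 236 [[ 0.4584 -0.0101 -0.    ]]
264 239 [[ 0.4597 -0.0008  0.0228]]
264 242 [[ 4.602e-01 -3.000e-04  2.680e-02]]
264 250 [[ 4.615e-01 -2.000e-04  3.430e-02]]
368 234 [[0.5111 0.0092 0.0015]]
368 236 [[5.119e-01 7.600e-03 2.000e-04]]
368 239 [[0.506  0.0139 0.0216]]
368 242 [[0.5053 0.0139 0.0256]]
368 250 [[0.504  0.0137 0.0341]]
371 234 [[ 0.5132  0.009  -0.0006]]
371 236 [[ 5.136e-01  7.900e-03 -4.000e-04]]
371 239 [[0.5072 0.0144 0.022 ]]
371 242 [[0.5067 0.0142 0.0251]]
371 250 [[0.5052 0.014  0.0339]]
```

View pics/w7.png

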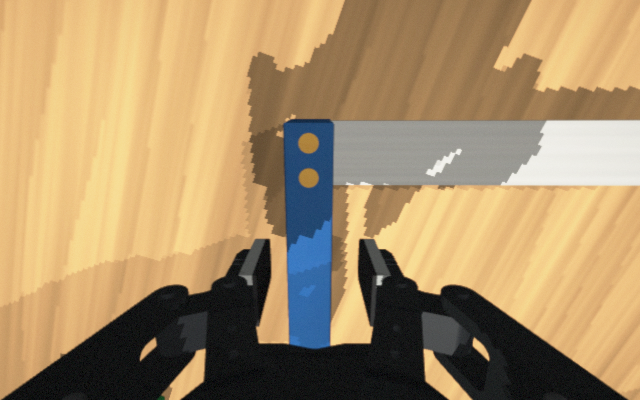

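Request:
servo_tool(deltas=[[[-0.003,-0.001,0],0,0],[[-0.003,-0.001,0],0,-0.2],[[-0.003,-0.001,0],0,-0.4],[[-0.003,-0.001,0],0,-0.6],[[-0.003,-0.001,0],0,-1],[[-0.003,-0.001,0],0,-1],[[-0.003,-0.001,0],0,-1],[[-0.003,-0.001,0],0,-1]])

```text
time_s: 10.78
position: [0.4825, -0.0059, -0.0131]
ee_rot: [0.702, 0.109, -0.113, -0.695]
wrist_force: [-0.7, 0.2, 5.4]
width: 0.0186
```

Request:
servo_tool(deltas=[[[0,0,0.015],0,-1],[[0,0,0.035],0,-1],[[0,0,0.06],0,-1],[[0,0,0.06],0,-1],[[0,0,0.06],0,-1]])

```text
time_s: 11.2
position: [0.4833, -0.0059, 0.0479]
ee_rot: [0.702, 0.11, -0.112, -0.695]
wrist_force: [0.9, -0.2, -2.5]
width: 0.0183
```

```bash
python3 look.py wrist w8; python3 look.py scene s8; python3 - <<'E'
import cv2
a=cv2.imread("pics/s8.png"); b=cv2.resize(a[140:290,240:390],None,fx=4,fy=4); cv2.imwrite("pics/s8c.png",b)
E
```

```text
11.2 [ 0.4833 -0.0059  0.0479] yaw 18.01 down [-9.0e-04 -9.8e-03 -1.0e+00] F [ 0.9 -0.2 -2.5] w 0.0183 q [-0.03  0.34  1.98 -0.01  0.82 -0.33]
11.25 [ 0.4821 -0.0059  0.0467] yaw 18.01 down [-0.0041 -0.0097 -0.9999] F [-0.5  0.3 -3.4] w 0.0186 q [-0.03  0.34  1.98 -0.01  0.82 -0.33]
```

View pics/w8.png

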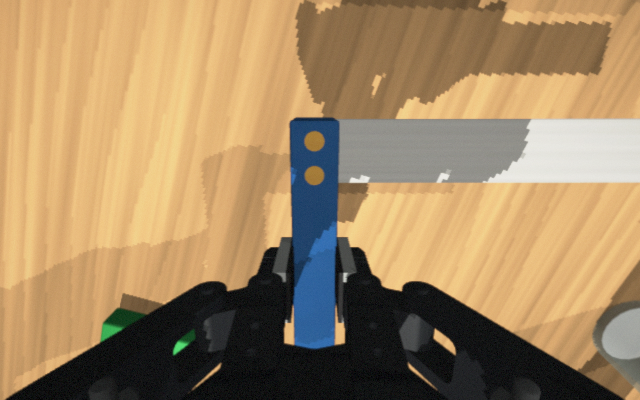

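View pics/s8c.png

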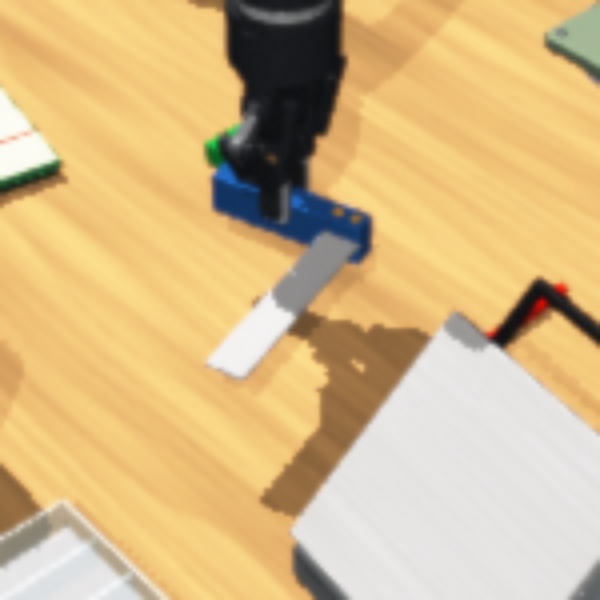

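Request:
servo_tool(deltas=[[[0,-0.02,0.01],-0.05,-1],[[-0.003,-0.055,0.02],-0.12,-1],[[-0.006,-0.09,0.02],-0.2,-1],[[-0.008,-0.125,0.02],-0.28,-1],[[-0.01,-0.16,0.02],-0.36,-1],[[-0.013,-0.195,0.02],-0.42,-1],[[-0.016,-0.23,0.02],-0.47,-1],[[-0.018,-0.265,0.02],-0.49,-1],[[-0.02,-0.295,0.02],-0.49,-1],[[-0.02,-0.315,0.02],-0.49,-1],[[-0.02,-0.323,0.01],-0.49,-1],[[-0.02,-0.323,0],-0.49,-1]])

```text
time_s: 12.3
position: [0.461, -0.3302, 0.0442]
ee_rot: [0.707, -0.066, 0.059, -0.702]
wrist_force: [1.2, 0.1, -2.9]
width: 0.0186
```

```bash
python3 look.py wrist w9;python3 look.py top t9
```

```text
12.3 [ 0.461  -0.3302  0.0442] yaw -10.19 down [-0.0105 -0.0053 -0.9999] F [ 1.2  0.1 -2.9] w 0.0186 q [-0.64  0.45  1.79 -0.01  0.9  -0.45]
12.35 [ 0.4591 -0.3273  0.0418] yaw -10.14 down [-0.0154 -0.001  -0.9999] F [-0.5  1.8 -3.7] w 0.0179 q [-0.63  0.45  1.8  -0.01  0.9  -0.45]
```

View pics/w9.png

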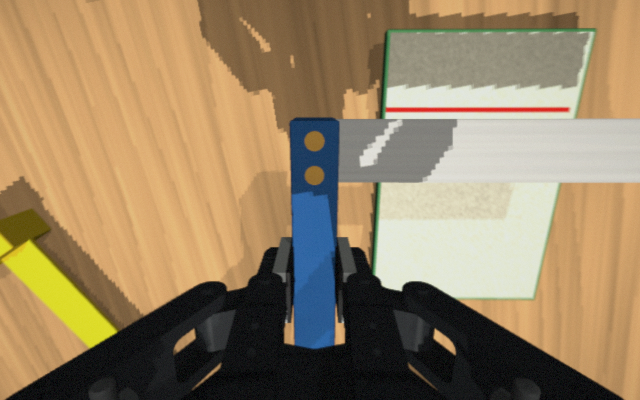

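View pics/t9.png

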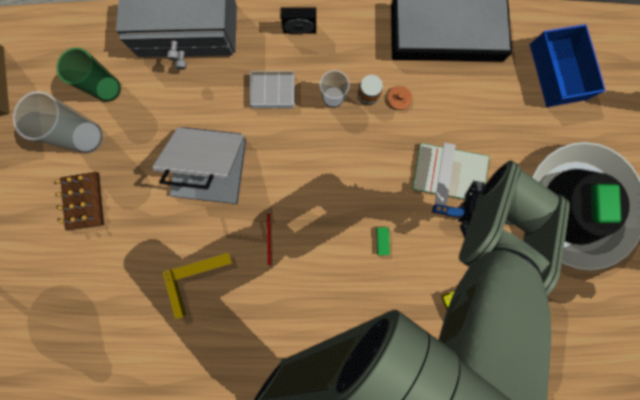

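```bash
cat > rel.py <<'E'
import sys
from h import *
n=sys.argv[1]; zb=float(sys.argv[2])
c=dict(np.load(f"pics/{n}.npz")); a=cv2.imread(f"pics/{n}.png").astype(int)
B,G,Rr=a[...,0],a[...,1],a[...,2]
def line(P): # robust pca
    P=P[:,:2]
    for _ in range(5):
        m=np.median(P,0) if _==0 else P.mean(0); v=np.linalg.svd(P-P.mean(0),full_matrices=False)[2][0]; r=(P-P.mean(0))@[-v[1],v[0]]; P=P[abs(r)<max(.0008,2*r.std())]
    return P.mean(0),v,r.std()
# red line
m=(Rr>150)&(G<90)&(B<110); m[:, :375]=0; m[:60]=0; m[160:]=0; m[:,600:]=0
cols=np.where(m.any(0))[0]; uv=np.array([[u,np.where(m[:,u])[0].mean()] for u in cols[5:-5]])
mp,mv,s=line(toplane(c,uv,.015)); mv*=np.sign(mv[0]); print('mark',len(uv),mp,np.degrees(np.arctan2(mv[1],mv[0])),s)
# blade outer edge: top->down transition
uv=[]
for u in range(400,630,4):
    col=a[100:140,u].mean(1) 
    rng=np.arange(105,135)
    g=np.array([a[v+1:v+3,u].mean()-a[v-2:v,u].mean() for v in rng]); uv.append([u,rng[np.argmax(abs(g))]])
uv=np.array(uv,float); print('blade px',uv[::8].tolist())
bp,bv,s=line(toplane(c,uv,zb+.020)); bv*=np.sign(bv[0]); print('blade',bp,np.degrees(np.arctan2(bv[1],bv[0])),s)
# stock right edge
m=(B>Rr+35)&(B>60)
uv=[]
for v in range(190,232,2):
    ix=np.where(m[v,280:360])[0]
    if len(ix): uv.append([280+ix.max()+.5,v])
uv=np.array(uv); print('stock px',uv[[0,-1]].tolist()); sp,sv,s=line(toplane(c,uv,zb+.032)); sv*=np.sign(sv[1]); print('stock face',sp,np.degrees(np.arctan2(sv[1],sv[0]))-90,s)
E
python3 rel.py w9 0.0573
python3 - <<'E'
import cv2
a=cv2.imread("pics/w9.png"); cv2.imwrite("pics/w9c.png",cv2.resize(a[90:300,270:450],None,fx=3,fy=2.8,interpolation=cv2.INTER_CUBIC)); cv2.imwrite("pics/w9d.png",cv2.resize(a[20:130,360:480],None,fx=5,fy=5,interpolation=cv2.INTER_CUBIC))
E
```

```text
mark 172 [ 0.57180895 -0.28025076] -10.118470836507381 9.573100498636232e-05
blade px [[400.0, 107.0], [432.0, 107.0], [464.0, 107.0], [496.0, 107.0], [528.0, 107.0], [560.0, 107.0], [592.0, 119.0], [624.0, 119.0]]
blade [ 0.55785937 -0.27715785] -13.603157170975924 0.0013654443704025794
stock px [[336.5, 190.0], [335.5, 230.0]]
stock face [ 0.47644626 -0.30413225] -10.303304219775669 0.00012422039880910152
```

View pics/w9c.png

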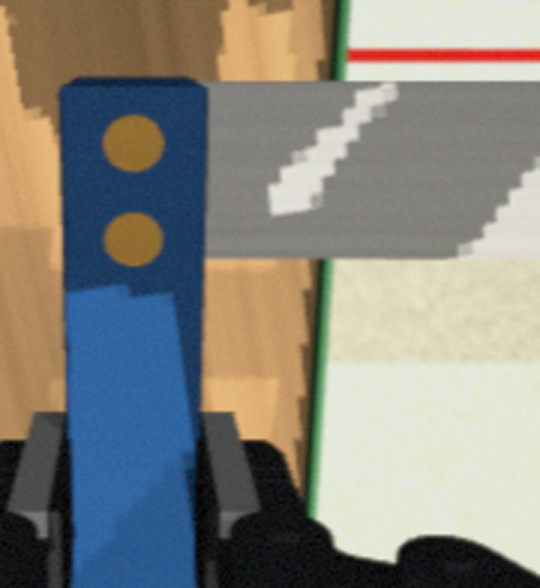

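View pics/w9d.png

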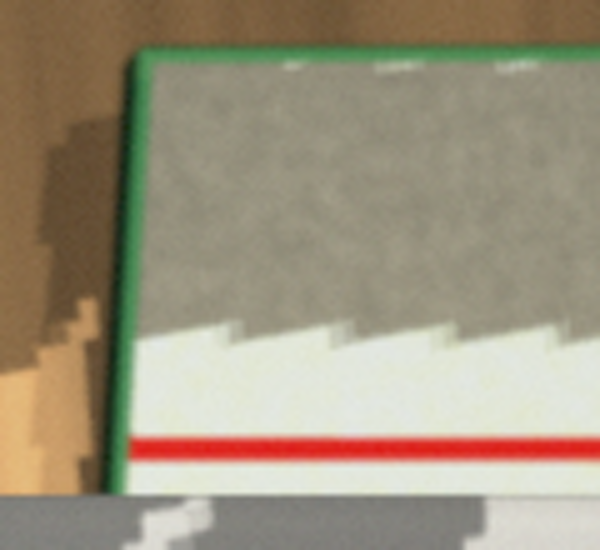

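```bash
sed -i 's/rng=np.arange(105,135)/rng=np.arange(BR[0],BR[1])/; s/^n=sys.argv\[1\]/BR=(int(sys.argv[3]),int(sys.argv[4]));n=sys.argv[1]/' rel.py
cat >> rel.py <<'E'
if len(sys.argv)>5:
    e=np.array(sys.argv[5:9],float).reshape(2,2); Fp=toplane(c,e,.015)[:,:2]; ev=Fp[0]-Fp[1]; ev/=np.linalg.norm(ev)
    print('front edge',Fp,np.degrees(np.arctan2(ev[1],ev[0]))-90)
    u=mv; w=np.array([-mv[1],mv[0]])
    print('gap to close along blank x:',(Fp.mean(0)-sp)@u,' blade edge to mark along blank y:',(mp-bp)@w)
    print('dx vec',u)
    print('square yaw minus blank yaw: blade',np.degrees(np.arctan2(bv[1],bv[0])-np.arctan2(mv[1],mv[0])),'stock',np.degrees(np.arctan2(-sv[0],sv[1])-np.arctan2(mv[1],mv[0])))
E
python3 rel.py w9 0.0573 114 125 386.5 30 372.7 272
```

```text
mark 172 [ 0.57180895 -0.28025076] -10.118470836507381 9.573100498636232e-05
blade px [[400.0, 118.0], [432.0, 118.0], [464.0, 118.0], [496.0, 118.0], [528.0, 118.0], [560.0, 118.0], [592.0, 119.0], [624.0, 119.0]]
blade [ 0.55777028 -0.28055173] -10.544430878995938 0.00014844356926572465
stock px [[336.5, 190.0], [335.5, 230.0]]
stock face [ 0.47644626 -0.30413225] -10.303304219775669 0.00012422039880910152
front edge [[ 0.52256637 -0.22670977]
 [ 0.49512204 -0.38072048]] -10.103911189049583
gap to close along blank x: 0.03182075986990786  blade edge to mark along blank y: 0.002762656441233674
dx vec [ 0.98444659 -0.1756841 ]
square yaw minus blank yaw: blade -0.42596004248855496 stock -0.18483338326829316
```

Request:
servo_tool(deltas=[[[0.01,0,-0.01],0.004,-1],[[0.02,-0.001,-0.025],0.004,-1],[[0.024,-0.002,-0.038],0.004,-1],[[0.024,-0.002,-0.045],0.004,-1],[[0.024,-0.002,-0.045],0.004,-1],[[0.024,-0.002,-0.045],0.004,-1]])

```text
time_s: 12.9
position: [0.4822, -0.3273, -0.003]
ee_rot: [0.705, -0.067, 0.054, -0.704]
wrist_force: [0.5, 0.3, -2.6]
width: 0.0183
```

```bash
python3 look.py wrist w10; python3 - <<'E'
import cv2
a=cv2.imread("pics/w10.png"); cv2.imwrite("pics/w10c.png",cv2.resize(a[80:240,280:440],None,fx=3.7,fy=3.7,interpolation=cv2.INTER_CUBIC))
E
```

```text
12.9 [ 0.4822 -0.3273 -0.003 ] yaw -9.8 down [-1.800e-02  8.000e-04 -9.998e-01] F [ 0.5  0.3 -2.6] w 0.0183 q [-0.61  0.53  1.79 -0.01  0.83 -0.43]
```

View pics/w10.png

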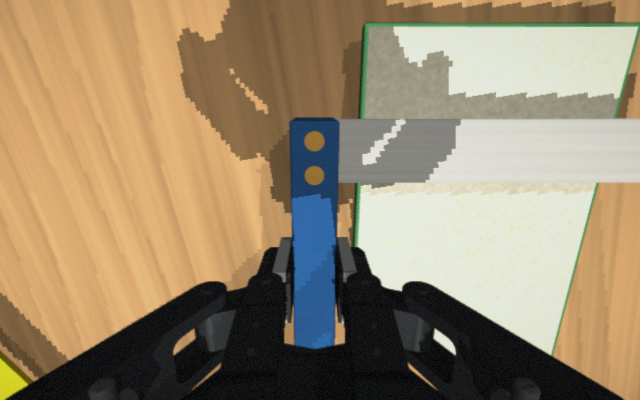

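View pics/w10c.png

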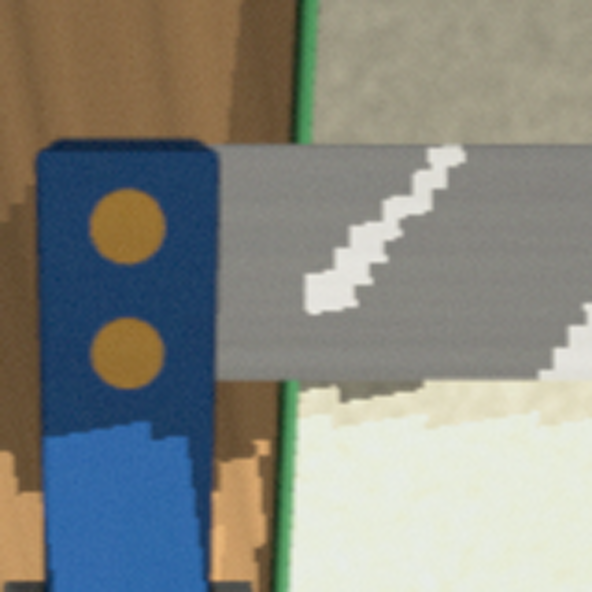

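```bash
python3 - <<'E'
from h import *
c=dict(np.load("pics/w10.npz")); u=np.array([.98444,-.17569]); w=np.array([.17569,.98444]); mp=np.array([.57181,-.28025])
for zb in (.009,.011):
    B=toplane(c,[[400,119],[600,119.3]],zb+.020)[:,:2]; print(zb,'blade->mark',(mp-B)@w)
    S=toplane(c,[[280+217/3.7,80+155/3.7],[280+211/3.7,80+480/3.7]],zb+.032)[:,:2]; E=toplane(c,[[280+300/3.7,80+10/3.7],[280+277/3.7,80+560/3.7]],.015)[:,:2]
    print('stock x',S@u,'edge x',E@u,'w9 edge',np.array([.5226,-.2267])@u)
E
```

```text
0.009 blade->mark [-0.00367849 -0.00389352]
stock x [0.54315676 0.54344698] edge x [0.55460259 0.55477939] w9 edge 0.5542972669999999
0.011 blade->mark [-0.0037548 -0.0039668]
stock x [0.54303742 0.54332316] edge x [0.55460259 0.55477939] w9 edge 0.5542972669999999
```

Request:
servo_tool(deltas=[[[0,-0.002,0],0,-1],[[-0.0007,-0.0037,-0.004],0,-1],[[-0.0007,-0.0037,-0.008],0,-1],[[-0.0007,-0.0037,-0.01],0,-1],[[-0.0007,-0.0037,-0.01],0,-1]])

```text
time_s: 13.37
position: [0.4816, -0.3316, -0.0127]
ee_rot: [0.705, -0.067, 0.055, -0.704]
wrist_force: [-0.4, -1.0, -2.1]
width: 0.0182
```

```bash
python3 look.py wrist w11; python3 - <<'E'
import cv2
a=cv2.imread("pics/w11.png"); cv2.imwrite("pics/w11c.png",cv2.resize(a[80:240,280:440],None,fx=3.7,fy=3.7,interpolation=cv2.INTER_CUBIC))
E
```

```text
13.3667 [ 0.4816 -0.3316 -0.0127] yaw -9.84 down [-0.0171  0.     -0.9999] F [-0.4 -1.  -2.1] w 0.0182 q [-0.62  0.55  1.79 -0.01  0.81 -0.44]
```

View pics/w11c.png

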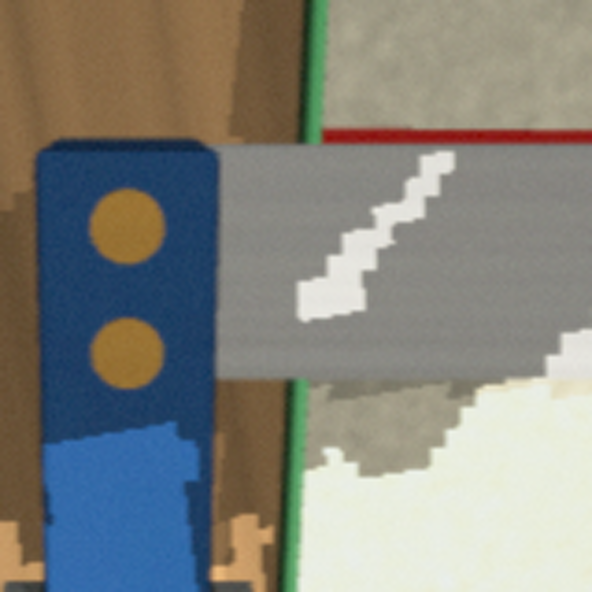

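```bash
python3 - <<'E'
from h import *
c=dict(np.load("pics/w11.npz")); u=np.array([.98444,-.17569]); w=np.array([.17569,.98444]); mp=np.array([.57181,-.28025])
a=cv2.imread("pics/w11.png").astype(int)
up=[];lo=[]
for x in range(372,620,8):
    r=np.where((a[105:128,x,2]>a[105:128,x,1]+50))[0]
    if len(r): up.append([x,105+r.min()-.5]); lo.append([x,105+r.max()+.5])
print(len(up),up[0],lo[0],up[-1],lo[-1])
zb=.001
U=toplane(c,up,.015)[:,:2]; print('red far edge - 1.5mm rel w9 mark',(U@w)[[0,len(up)//2,-1]]-.0015-mp@w)
B=toplane(c,lo,zb+.020)[:,:2]; print('blade edge minus mark centre(this image)',((B-U)@w+.0015)[[0,len(up)//2,-1]], 'slopes',np.polyfit(U@u,U@w,1)[0],np.polyfit(B@u,B@w,1)[0])
S=toplane(c,[[280+217/3.7,80+155/3.7],[280+212/3.7,80+480/3.7]],zb+.032)[:,:2]; E=toplane(c,[[280+308/3.7,80+10/3.7],[280+286/3.7,80+560/3.7]],.015)[:,:2]
print('stock x',S@u,'edge x',E@u)
E
```

```text
31 [372, np.float64(114.5)] [372, np.float64(118.5)] [612, np.float64(115.5)] [612, np.float64(117.5)]
red far edge - 1.5mm rel w9 mark [-0.00042396 -0.00065676 -0.0005192 ]
blade edge minus mark centre(this image) [-1.87150880e-06  8.42475855e-04  8.44060375e-04] slopes -0.002751083791954482 0.009295685908060996
stock x [0.54318299 0.54356341] edge x [0.5544923  0.55488751]
```

Request:
servo_tool(deltas=[[[0,0,-0.001],0,-1],[[0,0,-0.0015],0,-1],[[0,0,-0.0015],0,-1]])

```text
time_s: 13.67
position: [0.4819, -0.3316, -0.013]
ee_rot: [0.705, -0.066, 0.055, -0.704]
wrist_force: [-1.0, 1.9, 4.2]
width: 0.0184
```

Request:
servo_tool(deltas=[[[0.003,-0.0005,0],0,-1],[[0.006,-0.0011,0],0,-1],[[0.008,-0.0014,0],0,-1],[[0.0095,-0.0017,0],0,-1],[[0.0095,-0.0017,0],0,-1]])

```text
time_s: 14.08
position: [0.4914, -0.3333, -0.013]
ee_rot: [0.705, -0.067, 0.054, -0.704]
wrist_force: [-2.2, 0.4, 2.9]
width: 0.0184
```

```bash
python3 look.py wrist w12; python3 - <<'E'
import cv2
a=cv2.imread("pics/w12.png"); cv2.imwrite("pics/w12c.png",cv2.resize(a[80:290,270:440],None,fx=3.5,fy=2.8,interpolation=cv2.INTER_CUBIC))
E
```

```text
14.0833 [ 0.4914 -0.3333 -0.013 ] yaw -9.82 down [-1.710e-02 -1.000e-04 -9.999e-01] F [-2.2  0.4  2.9] w 0.0184 q [-0.61  0.56  1.77 -0.01  0.82 -0.43]
```

View pics/w12c.png

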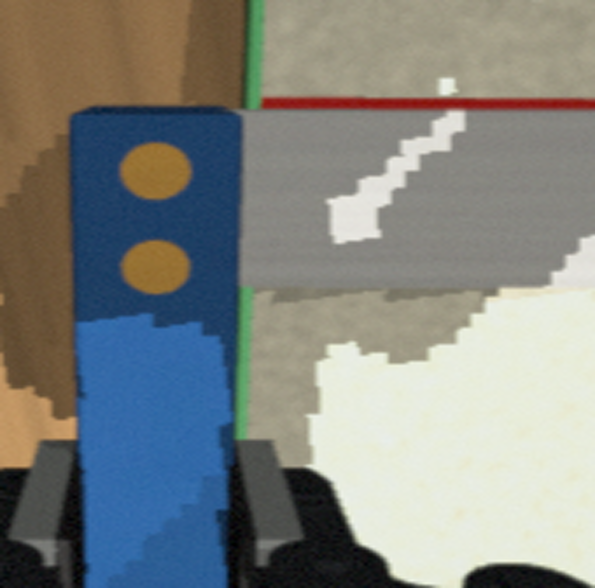

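Request:
servo_tool(deltas=[[[0.001,-0.0002,0],0,-1],[[0.0015,-0.0003,0],0,-1],[[0.002,-0.0003,0],0,-1],[[0.002,-0.0003,0],0,-1]])

```text
time_s: 14.47
position: [0.492, -0.3334, -0.013]
ee_rot: [0.705, -0.067, 0.054, -0.704]
wrist_force: [-5.8, -0.3, 4.7]
width: 0.0184
```

Request:
servo_tool(deltas=[[[0.002,-0.0003,0],0,-1],[[0.003,-0.0005,0],0,-1],[[0.003,-0.0005,0],0,-1]])

```text
time_s: 14.72
position: [0.4919, -0.3333, -0.013]
ee_rot: [-0.704, 0.069, -0.051, 0.705]
wrist_force: [-10.3, 0.5, 6.6]
width: 0.0182
```

```bash
python3 look.py wrist w13; python3 - <<'E'
import cv2
a=cv2.imread("pics/w13.png"); cv2.imwrite("pics/w13c.png",cv2.resize(a[80:290,270:440],None,fx=3.5,fy=2.8,interpolation=cv2.INTER_CUBIC))
E
```

```text
14.7167 [ 0.4919 -0.3333 -0.013 ] yaw -9.81 down [-0.0254  0.0025 -0.9997] F [-10.3   0.5   6.6] w 0.0182 q [-0.61  0.56  1.76 -0.02  0.84 -0.42]
```

View pics/w13c.png

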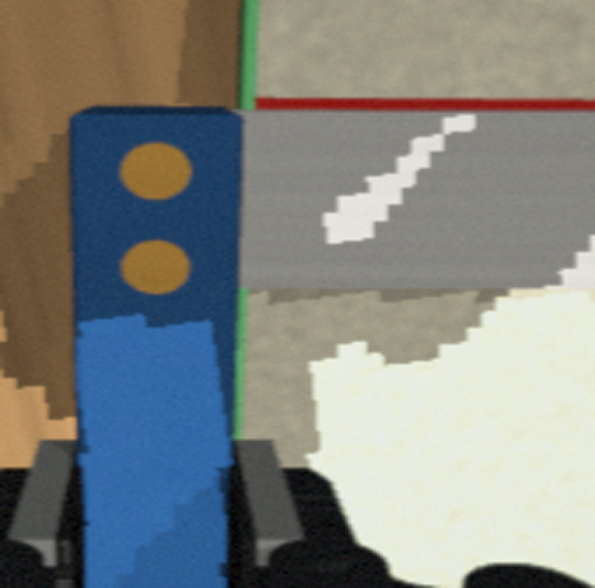

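Request:
servo_tool(deltas=[[[0,0,0],0,-1],[[0,0,0],0,-0.5],[[0,0,0],0,-0.3],[[0,0,0],0,-0.2],[[0,0,0],0,-0.2],[[0,0,0.01],0,-0.2],[[0,0,0.03],0,-0.2],[[0,0,0.06],0,-0.2],[[0,0,0.09],0,-0.2],[[-0.01,0.0,0.12],0,-0.2],[[-0.01,0.0,0.12],0,-0.2]])

```text
time_s: 15.68
position: [0.4843, -0.3355, 0.1141]
ee_rot: [0.707, -0.066, 0.055, -0.702]
wrist_force: [1.1, -0.1, 0.5]
width: 0.0345
```

```bash
python3 look.py wrist w14; python3 - <<'E'
import cv2
a=cv2.imread("pics/w14.png"); cv2.imwrite("pics/w14c.png",cv2.resize(a[60:270,280:540],None,fx=3,fy=2.8,interpolation=cv2.INTER_CUBIC))
E
```

```text
15.6833 [ 0.4843 -0.3355  0.1141] yaw -9.82 down [-0.0159 -0.0047 -0.9999] F [ 1.1 -0.1  0.5] w 0.0345 q [-0.62  0.41  1.65 -0.01  1.09 -0.44]
```

View pics/w14c.png

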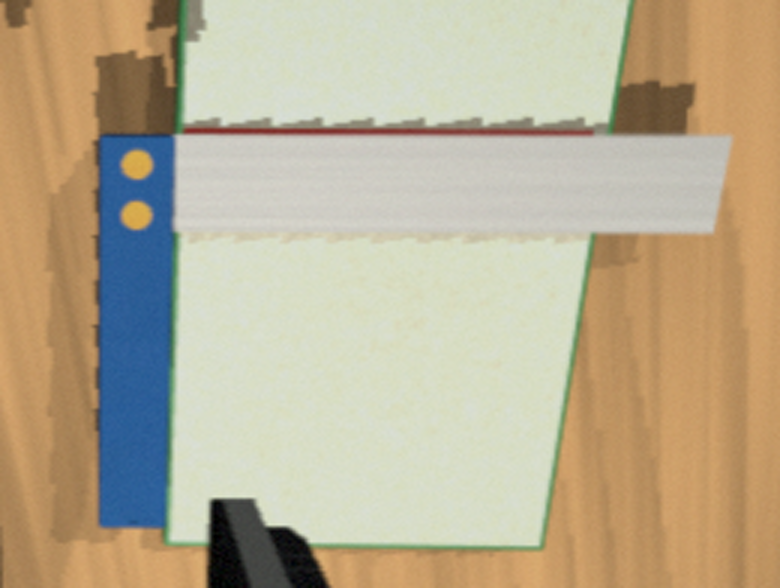

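```bash
cat > fl.py <<'E'
import sys
from h import *
n=sys.argv[1]; c=dict(np.load(f"pics/{n}.npz")); a=cv2.imread(f"pics/{n}.png").astype(int)
u=np.array([.98444,-.17569]); w=np.array([.17569,.98444])
B,G,R=a[...,0],a[...,1],a[...,2]
def sub(f,thr):pass
v0,v1,um,ux=map(int,sys.argv[2:6])
st=[];gl=[]
for v in range(v0,v1,3):
    s=(B-R)[v,um:ux]; i=np.where(s>40)[0]
    if len(i)<5: continue
    j=i.max(); st.append([um+j+.5,v])   # right border of blue
    i=np.where((G-R)[v,um:ux]>25)[0]; i=i[i>j-1]
    if len(i): gl.append([um+i.max()+.5,v])
st=np.array(st,float);gl=np.array(gl,float)
S=toplane(c,st,.032)[:,:2];print('stock line n',len(st),'x vs y fit',np.polyfit(S@w,S@u,1),'y range',(S@w).min(),(S@w).max(),'resid',np.std(S@u-np.polyval(np.polyfit(S@w,S@u,1),S@w)))
red=[];bl=[]
r0,r1=map(int,sys.argv[6:8])
for x in range(int(sys.argv[8]),int(sys.argv[9]),4):
    r=np.where((R-G)[r0:r1,x]>45)[0]
    if len(r): red.append([x,r0+r.min()-.5]); bl.append([x,r0+r.max()+.5])
red=np.array(red);bl=np.array(bl)
U=toplane(c,red,.015)[:,:2];Bp=toplane(c,bl,.020)[:,:2]
print('red',len(red),red[0],bl[0],red[-1],bl[-1]); d=(Bp-U)@w+.0015
print('blade-mark centre mm',(d[:6].mean()*1e3,d.mean()*1e3,d[-6:].mean()*1e3),'red slope',np.polyfit(U@u,U@w,1)[0],'blade slope',np.polyfit(Bp@u,Bp@w,1)[0])
E
python3 fl.py w14 135 232 300 352 90 115 345 470
python3 - <<'E'
import cv2
a=cv2.imread("pics/w14.png"); cv2.imwrite("pics/w14d.png",cv2.resize(a[95:255,305:355],None,fx=10,fy=3.7,interpolation=cv2.INTER_NEAREST))
E
```

```text
stock line n 33 x vs y fit [-0.00450715  0.55286656] y range -0.2791355667081376 -0.1968399230768624 resid 0.00028344259393441013
red 32 [345.  105.5] [345.  107.5] [469.  106.5] [469.  107.5]
blade-mark centre mm (np.float64(-0.038344342036597846), np.float64(0.06142406532449392), np.float64(0.49027208236653586)) red slope -0.0011915955222078507 blade slope 0.003834415947971765
```

View pics/w14d.png

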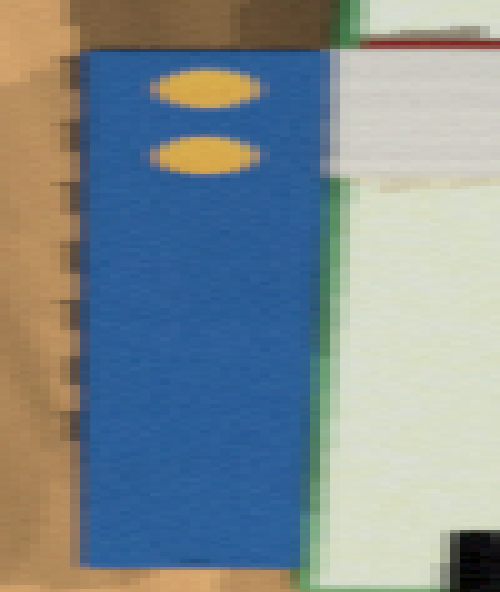

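The blade edge sits on the mark. The stock is nearly parallel to the face, with a possible residual of about 0.5 mm at the corner end. I'll press it home with shut fingers from behind.

Request:
servo_tool(deltas=[[[-0.02,0.015,0],0,-1],[[-0.036,0.025,0],0,-1],[[-0.036,0.025,-0.03],0,-1],[[-0.036,0.025,-0.06],0,-1],[[-0.036,0.025,-0.09],0,-1],[[-0.036,0.025,-0.115],0,-1],[[-0.036,0.025,-0.13],0,-1],[[-0.036,0.025,-0.135],0,-1],[[-0.036,0.025,-0.135],0,-1]])

```text
time_s: 16.48
position: [0.4467, -0.3089, -0.0253]
ee_rot: [0.705, -0.068, 0.053, -0.704]
wrist_force: [-0.6, -0.0, 0.3]
width: -0.0002
```

```bash
python3 look.py wrist w15
```

```text
16.4833 [ 0.4467 -0.3089 -0.0253] yaw -9.82 down [-2.150e-02 -1.000e-04 -9.998e-01] F [-0.6 -0.   0.3] w -0.0002 q [-0.62  0.52  1.9  -0.02  0.74 -0.43]
```

View pics/w15.png

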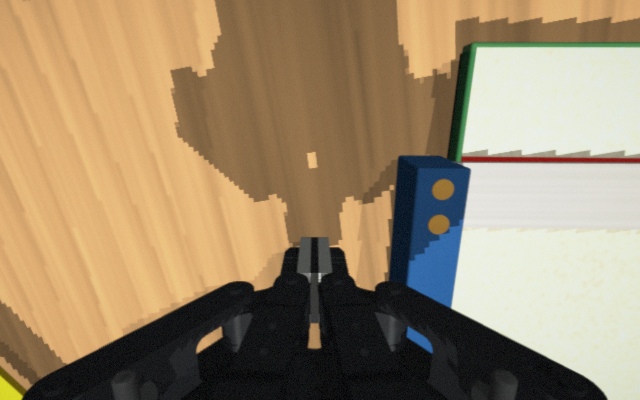

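```bash
python3 - <<'E'
from h import *
c=dict(np.load("pics/w15.npz")); u=np.array([.98444,-.17569]); w=np.array([.17569,.98444])
for p in ((400,290),(410,310),(420,325),(340,265),(343,270),(350,300),(365,300),(375,290),(385,290),(395,288)):
    X=deproj(c,[p],c['d'][p[1],p[0]])[0]; print(p,X.round(4),'u',round(X[:2]@u,4),'w',round(X[:2]@w,4))
E
```

```text
(400, 290) [ 0.4789 -0.3005  0.0576] u 0.5242 w -0.2117
(410, 310) [ 0.4797 -0.302   0.0661] u 0.5253 w -0.2131
(420, 325) [ 0.4812 -0.3044  0.0702] u 0.5272 w -0.2151
(340, 265) [ 0.4604 -0.3036  0.0297] u 0.5066 w -0.218
(343, 270) [ 0.4614 -0.3033  0.0347] u 0.5075 w -0.2176
(350, 300) [ 0.4624 -0.2988  0.0618] u 0.5077 w -0.2129
(365, 300) [ 0.4674 -0.3049  0.054 ] u 0.5137 w -0.2181
(375, 290) [ 0.471  -0.3001  0.0563] u 0.5164 w -0.2127
(385, 290) [ 0.4743 -0.301   0.0558] u 0.5198 w -0.213
(395, 288) [ 0.4776 -0.3003  0.0564] u 0.5229 w -0.2118
```

Request:
servo_tool(deltas=[[[0.006,-0.0011,0],0,-1],[[0.012,-0.0021,0],0,-1],[[0.017,-0.003,0],0,-1],[[0.021,-0.0037,0],0,-1],[[0.023,-0.0041,0],0,-1],[[0.024,-0.0042,0],0,-1],[[0.025,-0.0044,0],0,-1],[[0.0255,-0.0045,0],0,-1]])

```text
time_s: 17.2
position: [0.4713, -0.3135, -0.0238]
ee_rot: [0.705, -0.068, 0.052, -0.704]
wrist_force: [-6.5, -0.5, 5.9]
width: -0.0002
```

Request:
servo_tool(deltas=[[[0.001,-0.0002,0.001],0,-1],[[0.002,-0.0004,0.001],0,-1],[[0.003,-0.0005,0.001],0,-1],[[0.003,-0.0005,0.001],0,-1]])

```text
time_s: 17.53
position: [0.4711, -0.3132, -0.0231]
ee_rot: [0.705, -0.071, 0.05, -0.704]
wrist_force: [-9.2, -1.2, 6.0]
width: -0.0001
```

Request:
servo_tool(deltas=[[[-0.002,0.0003,0],0,-1],[[-0.008,0.0014,0],0,-1],[[-0.02,0.0035,0.01],0,-1],[[-0.025,0.005,0.05],0,-1],[[-0.02,-0.01,0.09],0,-1],[[0.0,-0.02,0.13],0,-0.2],[[0.01,-0.025,0.14],0,-0.2],[[0.01,-0.025,0.14],0,-0.2]])

```text
time_s: 18.2
position: [0.4863, -0.3415, 0.1221]
ee_rot: [0.707, -0.066, 0.054, -0.702]
wrist_force: [0.7, -0.5, -0.2]
width: 0.0338
```

```bash
python3 look.py wrist w16;  python3 - <<'E'
import cv2
a=cv2.imread("pics/w16.png"); cv2.imwrite("pics/w16d.png",cv2.resize(a[85:275,295:365],None,fx=9,fy=3.1,interpolation=cv2.INTER_NEAREST))
E
```

```text
18.2 [ 0.4863 -0.3415  0.1221] yaw -9.78 down [-0.0172 -0.0059 -0.9998] F [ 0.7 -0.5 -0.2] w 0.0338 q [-0.62  0.41  1.63 -0.02  1.11 -0.44]
```

View pics/w16.png

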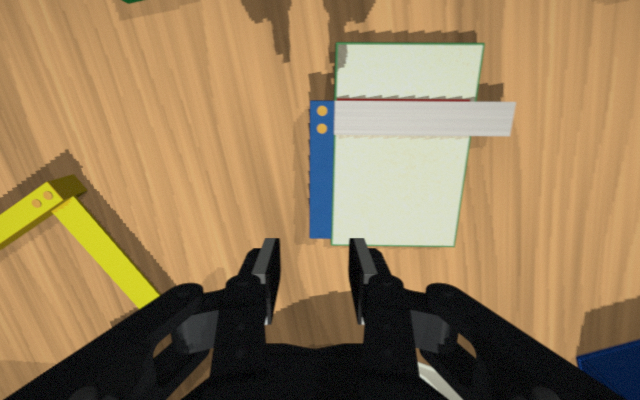

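View pics/w16d.png

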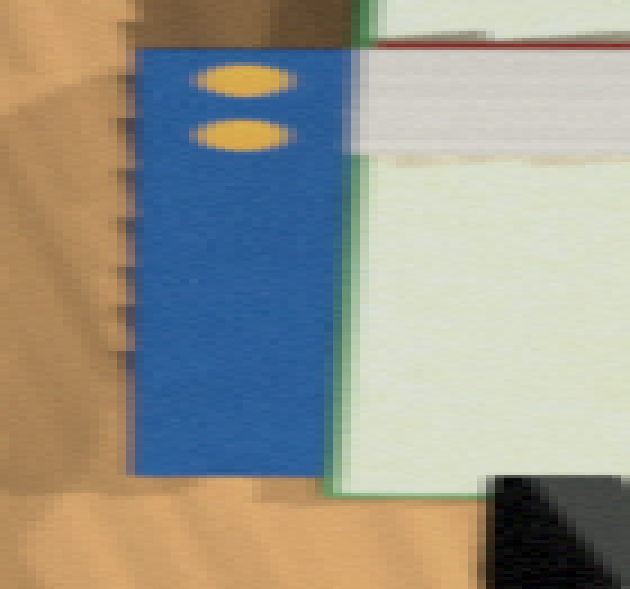

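```bash
python3 fl.py w16 118 232 300 352 90 108 345 462; python3 - <<'E'
from h import *
# glass front top edge: outer boundary of green above the square and below heel; inner paper boundary along stock
c=dict(np.load("pics/w16.npz")); a=cv2.imread("pics/w16.png").astype(int); u=np.array([.98444,-.17569]); w=np.array([.17569,.98444])
P=[]; S=[]
for v in range(140,236,3):
    row=a[v,325:350]; br=row.min(1); t=160; i=np.where((br[:-1]<t)&(br[1:]>=t))[0]
    if len(i): i=i[0]; P.append([325+i+(t-br[i])/(br[i+1]-br[i]),v])
    b=(a[v,325:345,0]-a[v,325:345,1]); t=25; i=np.where((b[:-1]>=t)&(b[1:]<t))[0]
    if len(i): i=i[-1]; S.append([325+i+(b[i]-t)/(b[i]-b[i+1]),v])
for n,Q,z in(('paper',P,.015),('stock',S,.032)):
    X=toplane(c,Q,z)[:,:2]; f=np.polyfit(X@w,X@u,1); print(n,len(Q),'slope',f[0],'u at mid',np.polyval(f,-.235),'res',np.std(X@u-np.polyval(f,X@w)))
E0=[]
for v in range(48,95,3):
    d=(a[v,325:345,1]-a[v,325:345,0]); r=a[v,325:345,1]-a[v,325:345,2]; i=np.where(r>20)[0]
    if len(i): E0.append([325+i.min()-.5,v])
X=toplane(c,E0,.015)[:,:2]; print('glass edge beyond',len(E0),X@u, X@w)
E
```

```text
stock line n 38 x vs y fit [0.00067342 0.55398349] y range -0.2861877323759937 -0.18967789233747095 resid 0.00022960614141460112
red 30 [345.   98.5] [345.   99.5] [461.   98.5] [461.  100.5]
blade-mark centre mm (np.float64(-0.026503056373084682), np.float64(-0.13124676203400149), np.float64(-0.15627345427964554)) red slope 0.0041971742351320585 blade slope 0.0027431581975085172
paper 32 slope 0.0029236350544597834 u at mid 0.5561702469851535 res 4.0470888424614404e-05
stock 32 slope 0.003055880402283087 u at mid 0.5532702874829154 res 3.8385076297044995e-05
glass edge beyond 16 [0.55471716 0.55477299 0.55401552 0.55406983 0.5541244  0.55417924
 0.55423434 0.55428971 0.55434534 0.55440125 0.55445743 0.55451389
 0.55457062 0.55462764 0.55384586 0.55390125] [-0.13541606 -0.13763845 -0.13987473 -0.14212005 -0.14437692 -0.14664541
 -0.14892561 -0.15121759 -0.15352145 -0.15583727 -0.15816513 -0.16050513
 -0.16285734 -0.16522187 -0.16760264 -0.16999217]
```

Request:
servo_tool(deltas=[[[-0.02,0,0.03],0,0],[[-0.05,0,0.06],0,0],[[-0.09,0,0.08],0,0],[[-0.09,0,0.08],0,0],[[-0.09,0,0.08],0,0]])

```text
time_s: 18.67
position: [0.3914, -0.3388, 0.1989]
ee_rot: [0.706, -0.069, 0.053, -0.703]
wrist_force: [0.5, 0.6, 0.1]
width: 0.0424
```

```bash
python3 look.py scene s17; python3 panel.py s17 scene; python3 look.py top t17; python3 panel.py t17 top
```

```text
18.6667 [ 0.3914 -0.3388  0.1989] yaw -9.88 down [-0.0236 -0.0012 -0.9997] F [0.5 0.6 0.1] w 0.0424 q [-0.72  0.24  1.68 -0.02  1.24 -0.55]
18.7667 [ 0.3929 -0.3387  0.1974] yaw -9.78 down [-2.490e-02  4.000e-04 -9.997e-01] F [-0.6  0.5 -0.9] w 0.0429 q [-0.72  0.24  1.68 -0.02  1.24 -0.55]
3298 3071 angle 0.7786121711382219 dir -6.638985842932561 offset (np.float64(0.07385319224746853), np.float64(0.07855642573615657))Traceback (most recent call last):
  File "panel.py", line 22, in <module>
    fit(silhouettes(cam,"light_panel")[0]['region'])
        ~~~~~~~~~~~~~~~~~~~~~~~~~~~~~~^^^
IndexError: list index out of range
```

View pics/s17.png

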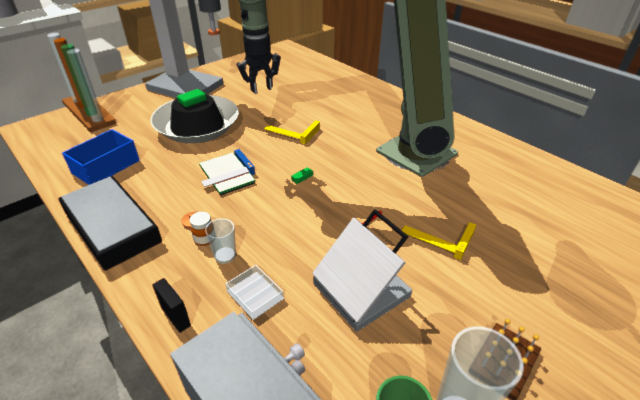

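View pics/t17.png

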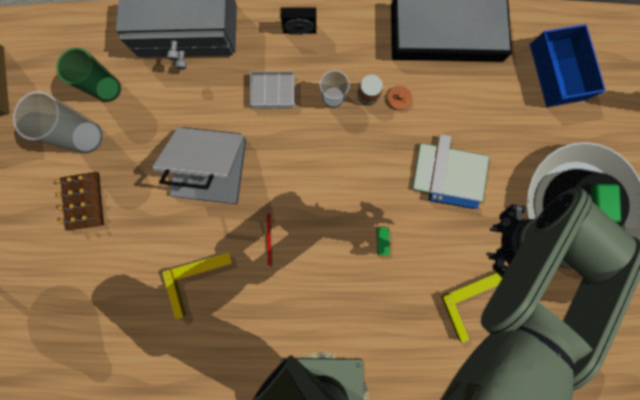

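The panel stands at 0.779 rad in the top view. The scene view shows it unchanged, although the network missed it there. The square lies on the blank, and the other things are where they were. Handing in.

```bash
python3 -c "
from bench import ticket; print(ticket.finish_job())"
```

```text
the job is handed in; nothing more can be done
None
```

The job is handed in at about 19 s of the 59 s allowed. The light panel stands at 45°, and the try square lies flush on the glass blank with its blade on the red mark.

- **Light panel:** I raised it by the handle before touching the square. Just after release three camera views gave 0.780, 0.784 and 0.767 rad; at the end the top view gave 0.779. The detector missed the panel in the last scene picture, so that reading failed, but by eye the panel looked unchanged.
- **Try square:** I gripped the blue square by its stock, set it on the bench and pushed it against the glass at about 10 N. After letting go I pressed it home with shut fingers at about 9 N. The last close picture showed the stock parallel to the paper's front border to within about 0.0002 rad. The stock line read 0.5–1 mm short of the glass edge, which is inside the 2 mm camera calibration. The blade's outer edge was about 0.1 mm from the centre of the red line.
- **Other things:** In the last scene and top pictures the bystanders and both yellow look-alikes appeared unmoved. The arm was well clear when I handed in.
- **What disagreed:** The fingertips stood about 33 mm higher than the reported tool position, so the first try at the handle closed above the bar. I corrected for this from the camera pictures.

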